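# Reactivate the cement on a batch of block heels

### The job

Stand all the block heels, cement side up, in the tray of the heat activator and slide the tray fully home; set the heat dial to six clicks from its zero stop, and only then turn the isolator on, leave it on for five seconds and turn it off again. Then pull the tray out, stand the heels, still cement side up, on the plywood cooling board and push the empty tray fully home. The lamps must never be on with the tray out, and the other things on the bench stay where they are.

Things in the scene. Friction and masses are not known exactly. Their poses are not given: they have to be found in the camera images.
- heel1_mid (a point): a brown stacked-leather block heel: 66 mm long (its x), 50 mm wide (its y), 60 mm high, 0.13 kg, standing on its black rubber top piece, pale cemented face up. This point is its middle, 30 mm above its underside; z up. Its long sides are flat, 50 mm apart; its +x end is straight, its -x end round (radius 25 mm). Two or three of the four heels are present.
- heel2_mid (a point): a brown stacked-leather block heel: 66 mm long (its x), 50 mm wide (its y), 60 mm high, 0.13 kg, standing on its black rubber top piece, pale cemented face up. This point is its middle, 30 mm above its underside; z up. Its long sides are flat, 50 mm apart; its +x end is straight, its -x end round (radius 25 mm). Two or three of the four heels are present.
- heel3_mid (a point): a brown stacked-leather block heel: 66 mm long (its x), 50 mm wide (its y), 60 mm high, 0.13 kg, standing on its black rubber top piece, pale cemented face up. This point is its middle, 30 mm above its underside; z up. Its long sides are flat, 50 mm apart; its +x end is straight, its -x end round (radius 25 mm). Two or three of the four heels are present.
- heel4_mid (a point): a brown stacked-leather block heel: 66 mm long (its x), 50 mm wide (its y), 60 mm high, 0.13 kg, standing on its black rubber top piece, pale cemented face up. This point is its middle, 30 mm above its underside; z up. Its long sides are flat, 50 mm apart; its +x end is straight, its -x end round (radius 25 mm). Two or three of the four heels are present.
- tray (a joint): the activator's steel tray, which slides straight in under the hood: 0 = fully home, 0.185 m = fully out. It stays where it is left; about 2 N slides it. Starts anywhere between.
- tray_floor (a point): centre of the tray's floor, where heels stand; moves with the tray. x points into the hood (the way the tray slides home), y left, z up; the whole machine, console included, is turned with it. The tray is 132 mm (x) by 252 mm (y) inside, its rim 14 mm above the floor. The floor is 24 mm above the bench.
- hood_mouth (a point): centre of the opening in the hood's front face, turned as the tray is. The hood is 168 mm high and reaches 205 mm back from here; its mouth clears the tray floor by 94 mm. A heel fits in upright. Fully out, the whole tray stands in front of this face, its far edge 37 mm from it.
- tray_handle (a point): middle of the tray's pull bar: a round black bar 14 mm thick, 100 mm long across (along the tray's y), 153 mm in front (-x) of the tray's centre and 54 mm above the bench; reached from above. Fully home it still stands 75 mm in front of the hood's face.
- dial (a joint): the heat dial, a click knob, radians, growing clockwise seen from above: ten click positions 0 to 9, every 30 degrees (0.524 rad), from the zero stop (fully anticlockwise) to the stop at 4.71. A sprung detent pulls it to the nearest click; 0.1 N m takes it to the next. Six clicks from zero = 3.14. Starts at 0, 1 or 2 clicks.
- dial_grip (a point): on the dial's vertical axis at the height to grip it, 106 mm above the bench: a round fluted black knob 48 mm across, from 19 mm below to 15 mm above this point, over a flange 66 mm across; the console top is 26 mm below. At zero its white line points 135 degrees anticlockwise (from above) of the way into the hood; a tick marks each click.
- isolator (a joint): the lamp isolator, radians, growing clockwise seen from above: 0 = off (bar across the machine, along the tray's y), 1.57 = on (bar along the tray's x). Past half-way it snaps over to the nearer end; about 0.07 N m turns it. Starts off.
- isolator_grip (a point): on the isolator's vertical axis at the height to grip it, 114 mm above the bench: a red bar handle 66 mm long, 16 mm thick, from 20 mm below to 14 mm above this point, over a square yellow plate; on the console 110 mm to the left of the dial. Turns with the handle: y lies along the bar, x across its 16 mm.
- board_top (a point): centre of the top of the cooling board, a plain plywood board fixed on the bench, 130 mm (its x) by 290 mm (its y), its top 12 mm above the bench, z up.
- cement_tin: bystander, to be left alone: closed grey tin of cement, 80 mm across, 100 mm high, standing; its origin is on its underside
- glue_brush: bystander, to be left alone: flat brush with a wooden handle, 200 mm long, lying flat; its origin is on its underside
- thread: bystander, to be left alone: cone of pale thread, 48 mm across at its foot, 62 mm high, standing; its origin is on its underside
- tape: bystander, to be left alone: roll of tape, 84 mm across, 24 mm high, lying flat; its origin is on its underside

How it is judged:
On the way, in this order (a step that is already met when the one before it is completed fails the run):
1. all the heels stand in the tray, cement side up, the tray is fully home, the dial is at six clicks and the isolator is still off (x of heel1_mid in the frame of tray_floor between -0.06 and 0.06 m and y of heel1_mid in the frame of tray_floor between -0.12 and 0.12 m and z of heel1_mid in the frame of tray_floor between 0.024 and 0.036 m and angle between each of heel1_mid, heel2_mid, heel3_mid, heel4_mid's own z axis and vertical below 0.15 rad and x of heel2_mid in the frame of tray_floor between -0.06 and 0.06 m and y of heel2_mid in the frame of tray_floor between -0.12 and 0.12 m and z of heel2_mid in the frame of tray_floor between 0.024 and 0.036 m and x of heel3_mid in the frame of tray_floor between -0.06 and 0.06 m and y of heel3_mid in the frame of tray_floor between -0.12 and 0.12 m and z of heel3_mid in the frame of tray_floor between 0.024 and 0.036 m and x of heel4_mid in the frame of tray_floor between -0.06 and 0.06 m and y of heel4_mid in the frame of tray_floor between -0.12 and 0.12 m and z of heel4_mid in the frame of tray_floor between 0.024 and 0.036 m and value of joint tray below 0.01 m and value of joint isolator below 0.12 rad and value of joint dial between 3.01159 and 3.27159 rad), for 0.3 s.
2. with tray, heels and dial so, the isolator is on for five seconds (x of heel1_mid in the frame of tray_floor between -0.06 and 0.06 m and y of heel1_mid in the frame of tray_floor between -0.12 and 0.12 m and z of heel1_mid in the frame of tray_floor between 0.024 and 0.036 m and angle between each of heel1_mid, heel2_mid, heel3_mid, heel4_mid's own z axis and vertical below 0.15 rad and x of heel2_mid in the frame of tray_floor between -0.06 and 0.06 m and y of heel2_mid in the frame of tray_floor between -0.12 and 0.12 m and z of heel2_mid in the frame of tray_floor between 0.024 and 0.036 m and x of heel3_mid in the frame of tray_floor between -0.06 and 0.06 m and y of heel3_mid in the frame of tray_floor between -0.12 and 0.12 m and z of heel3_mid in the frame of tray_floor between 0.024 and 0.036 m and x of heel4_mid in the frame of tray_floor between -0.06 and 0.06 m and y of heel4_mid in the frame of tray_floor between -0.12 and 0.12 m and z of heel4_mid in the frame of tray_floor between 0.024 and 0.036 m and value of joint tray below 0.01 m and value of joint isolator above 1.4508 rad and value of joint dial between 3.01159 and 3.27159 rad), for 4.5 s.
3. the isolator is off again (value of joint isolator below 0.12 rad), for 0.2 s.
At the end, for the whole second after the job is handed in: all the heels stand upright (within 8 degrees) and at rest on the cooling board with their middles over it, the empty tray is home (within 10 mm) and the isolator is off (within 7 degrees) (x of heel1_mid in the frame of board_top between -0.058 and 0.058 m and y of heel1_mid in the frame of board_top between -0.138 and 0.138 m and z of heel1_mid in the frame of board_top between 0.024 and 0.036 m and angle between each of heel1_mid, heel2_mid, heel3_mid, heel4_mid's own z axis and vertical below 0.15 rad and x of heel2_mid in the frame of board_top between -0.058 and 0.058 m and y of heel2_mid in the frame of board_top between -0.138 and 0.138 m and z of heel2_mid in the frame of board_top between 0.024 and 0.036 m and x of heel3_mid in the frame of board_top between -0.058 and 0.058 m and y of heel3_mid in the frame of board_top between -0.138 and 0.138 m and z of heel3_mid in the frame of board_top between 0.024 and 0.036 m and x of heel4_mid in the frame of board_top between -0.058 and 0.058 m and y of heel4_mid in the frame of board_top between -0.138 and 0.138 m and z of heel4_mid in the frame of board_top between 0.024 and 0.036 m and linear speed of each of heel1, heel2, heel3, heel4 below 0.02 m/s and value of joint tray below 0.01 m and value of joint isolator below 0.12 rad); the robot touches nothing.
It fails at once if the isolator is on while the tray is out (value of joint isolator above 0.85 rad and value of joint tray above 0.03 m).
It fails at once if the isolator is on while the dial is not at six clicks (value of joint isolator above 0.85 rad and not (value of joint dial between 3.01159 and 3.27159 rad)).
It fails at once if one of the other things on the bench is moved by more than 40 mm (distance of any of cement_tin, glue_brush, thread, tape from where it was at the start of the episode above 0.04 m).
Of heel1, heel2, heel3, heel4 only 2 to 3 are there at a start; the rules pass over those that are not, and their reading is None.
At some moment in a run one of heel1, heel2, heel3, heel4 may be knocked a few centimetres aside while the robot is not near it.
It also fails if it takes over 210 s, if anything falls off the work surface, if the arm or the gripper's body presses on something with over 40 N, if the wrist force passes 120 N, or if a joint passes its speed limit or range.

### The arm

A 6-joint arm with a two-finger parallel gripper is mounted at the origin on the work surface. World frame = base frame: x ahead of the robot, y to its left, z up, the work surface at z = 0. Lengths are in m, angles in rad, forces in N, time in s.
With the tool pointing down it reaches from about 0.25 to 0.725 m from the base axis. Payload 4 kg.
Tool frame: the origin (TCP) lies midway between the tips of the shut fingers; the grasp point (between the pads) lies 19 mm behind it; y points along the fingers, z is the direction in which the jaws open and shut, and the axes are right-handed (so a half turn about y gives the same grasp; the last joint's range is limited). The gripper opens to 85 mm and grips with 20 to 120 N. Pads are 22 mm wide; open, the fingers measure 114 mm over their backs; the gripper's body (76 mm by 85 mm) begins 54 mm behind the grasp point. The pads swing forward as they close: fully open they stand 13 mm farther back than shut.
Start: joints at [-1.17, 0.241, 0.005, 1.335, 0, 1.571], TCP at [0.195, -0.46, 0.231] pointing down, gripper open.
Joint ranges: [-2.72, 2.72], [-1.05, 1.87], [-1.09, 1.28], [-1.99, 2.15], [-1.42, 1.44], [-3.14, 3.14]. Speed limits (rad/s): [2.79, 2.79, 3.14, 3.14, 3.14, 3.14].

### API

Orientations are given as a unit quaternion [x, y, z, w].
In Python, from workcell import bot gives the robot as it stands. The module is installed in compiled form; this text tells all that it offers.
- The arm moves only by the shell command python3 -m handwheel 'ROWS' [OPENING]. ROWS is JSON, a list of rows, each a list of 6 numbers: the shift along the tool's x, y, z in units of 25 mm (1.0 is 25 mm), then the turn, a rotation vector about the tool's x, y, z in units of 10 degrees (1.0 is 10 degrees). A call has exactly 5 rows; each row is the pose to reach, as a shift and turn from the pose commanded when the call began, along the tool's axes at that moment; what a row does not reach only later rows make up. A row lasts 1/8 s, in which the tool goes at most 62.5 mm and 10.7 degrees, less where a joint would pass 70% of its speed; a pose out of reach is approached as far as the arm can. A call with a gripper value outside its range is refused whole. OPENING is the gripper command: -1 is shut, 1 is fully open, values between are in proportion, set as the call begins (- or left out, the last holds). The fingers move at their own pace and stop on an object; the grip force is fixed at half the most. Time passes only in rows, so rows that repeat a pose let the fingers close, or fill a call up. It gives the time, the measured TCP pose, the force and the opening at its end, in the units of the state.
- bot.get_obs(): the state, without advancing time (a new reading comes with each control period).
- bot.camera(name): name is "scene" or "side" or "wrist"; returns a dict with "color" (400x640x3 uint8, red, green, blue), "fx", "fy", "cx", "cy" (pixels), "dist_coeffs" ([k1, k2, p1, p2, k3] as OpenCV has them; the pictures are not rectified), "rvec" (rotation vector, rad) and "tvec" (3), from world to camera coordinates, as OpenCV has them. Camera axes: x right, y down, z forward; pixel columns grow to the right and rows downward; lengths in m; the calibration is good to about 2 mm. A picture is of the moment at which its call begins. There is no depth.
- bot.job_done(): hands the job in, once; it reports no verdict.
The state is a dict: "clock": time; "joint_pos": joint angles; "joint_vel": joint speeds; "tau": joint torques, N m; "eef_pos": TCP position; "tool_rot": TCP orientation; "ft_force": force on the tool from outside, world axes, zero at the start; "ft_torque": the same for the moment, N m; "grip_width": finger opening in m.
Only numpy, scipy, OpenCV 4.12 (cv2) and the standard library are available. Lean on these libraries where they do the work, as an engineer would, in place of code of your own. Each camera call takes 0.05 s, during which the arm holds its last target.

## Working session

There is one attempt and no reset: what is moved stays moved. The work goes in short steps, Python scripts to look and compute and a shell command to move; the robot and the scene stay as the last step left them, time stands still between calls to the robot, and variables do not carry over. Pictures are saved under pics/ and viewed, and the job is handed in when it is done.

```bash
mkdir -p pics; ls
python3 - <<'E'
from workcell import bot
import cv2
o=bot.get_obs()
for k,v in o.items(): print(k,v)
for n in ["scene","side","wrist"]:
    c=bot.camera(n); cv2.imwrite(f"pics/a_{n}.png",c["color"][:,:,::-1])
    print(n,{k:v for k,v in c.items() if k!="color"})
E
```

```text
pics
clock 0.0
joint_pos [-1.16996609e+00  2.41428613e-01  3.70617820e-03  1.33520119e+00
 -8.11903633e-06  1.57079909e+00]
joint_vel [ 0.00080238 -0.00017102  0.00047213 -0.00205278 -0.00175984  0.00130631]
tau [ 5.88818602e-04 -3.72319186e+01  2.52407831e+01  1.70753984e-02
 -9.72264820e-05 -8.00826626e-06]
eef_pos [ 0.19483872 -0.45977861  0.23039827]
tool_rot [-0.14091961  0.69368964 -0.69221666  0.14061452]
ft_force [ 0.37857974 -0.05780375 -0.14815757]
ft_torque [-0.02692249  0.03010795  0.0365829 ]
grip_width 0.0850012017161204
scene {'fx': 421.0083952983888, 'fy': 421.0083952983888, 'cx': 317.3790298406258, 'cy': 203.0547815084874, 'dist_coeffs': array([0.02001063, 0.        , 0.        , 0.        , 0.        ]), 'rvec': array([ 2.40323645,  0.80390402, -0.27511711]), 'tvec': array([-0.43460066, -0.22133131,  1.44110563])}
side {'fx': 365.97730390357333, 'fy': 365.97730390357333, 'cx': 317.08841047487687, 'cy': 199.56300117126216, 'dist_coeffs': array([0.00439374, 0.        , 0.        , 0.        , 0.        ]), 'rvec': array([ 0.26170243, -2.78701091,  1.29281586]), 'tvec': array([0.5585291 , 0.13229126, 1.2628392 ])}
wrist {'fx': 360.6628259582766, 'fy': 360.6628259582766, 'cx': 316.1782924458121, 'cy': 204.0258896857045, 'dist_coeffs': array([-0.05609027,  0.        ,  0.        ,  0.        ,  0.        ]), 'rvec': array([-2.37739219,  1.57507623,  0.26785488]), 'tvec': array([-0.4987972 , -0.04223419,  0.38156797])}
```

View pics/a_scene.png

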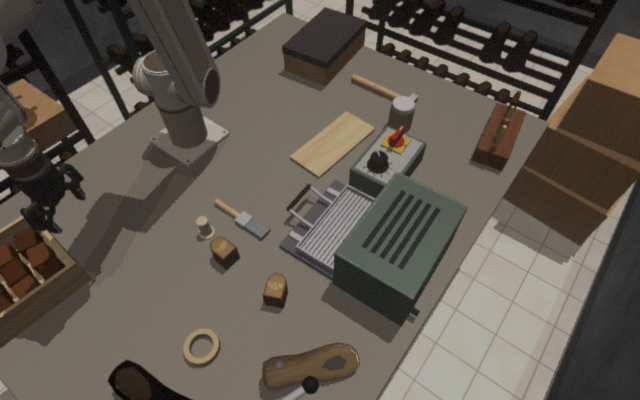

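View pics/a_side.png

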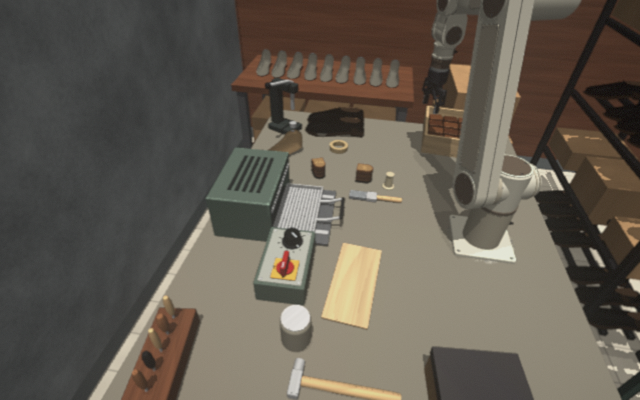

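View pics/a_wrist.png

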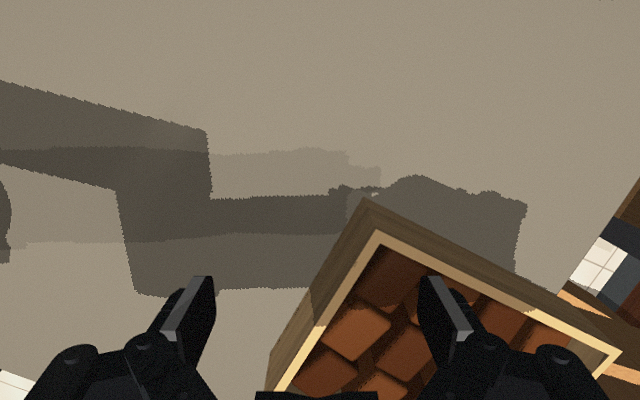

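Scene view: two heels are visible, at about (224,252) and (275,290). The tray is partly out at (335,228), the dial is at (378,160), the isolator at (397,138) and the board at (334,143). I'll zoom in to measure them.

```bash
cat > h.py <<'E'
import numpy as np, cv2
from scipy.spatial.transform import Rotation as R
def KD(c): return np.array([[c["fx"],0,c["cx"]],[0,c["fy"],c["cy"]],[0,0,1]]),np.array(c["dist_coeffs"])
def plane(c,uv,z):
    K,D=KD(c); p=cv2.undistortPoints(np.array(uv,float).reshape(-1,1,2),K,D)[:,0]
    Rm=cv2.Rodrigues(c["rvec"])[0]; o=-Rm.T@c["tvec"]
    d=np.c_[p,np.ones(len(p))]@Rm
    return o+d*((z-o[2])/d[:,2])[:,None]
def ray(c,uv):
    a=plane(c,uv,0.3)[0]; b=plane(c,uv,0.0)[0]; return a,(b-a)/np.linalg.norm(b-a)
def tri(c1,u1,c2,u2):
    o1,d1=ray(c1,[u1]);o2,d2=ray(c2,[u2])
    s=np.linalg.lstsq(np.c_[d1,-d2],o2-o1,rcond=None)[0]
    a=o1+s[0]*d1;b=o2+s[1]*d2; return (a+b)/2,np.linalg.norm(a-b)
def proj(c,P):
    K,D=KD(c); return cv2.projectPoints(np.array(P,float).reshape(-1,1,3),c["rvec"],c["tvec"],K,D)[0][:,0]
def save(c,name,x0=0,y0=0,w=640,h=400,k=1):
    im=c["color"][y0:y0+h,x0:x0+w,::-1]
    cv2.imwrite(f"pics/{name}.png",cv2.resize(im,None,fx=k,fy=k,interpolation=cv2.INTER_CUBIC))
E
python3 - <<'E'
from h import *; from workcell import bot
c=bot.camera("scene"); save(c,"b1",180,180,200,150,4); save(c,"b2",280,90,200,150,4)
c=bot.camera("side"); save(c,"b3",200,130,200,150,4); save(c,"b4",240,200,160,120,5)
E
```

```text
(no output)
```

View pics/b1.png

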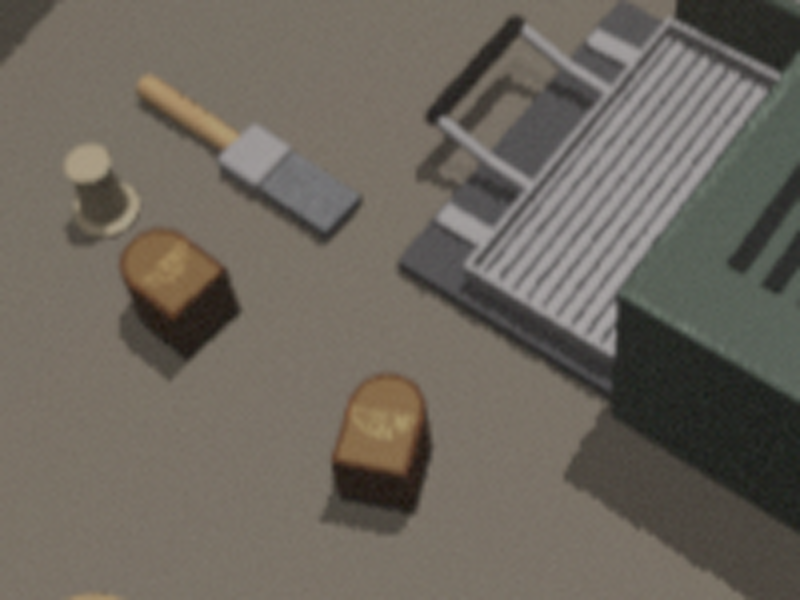

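View pics/b2.png

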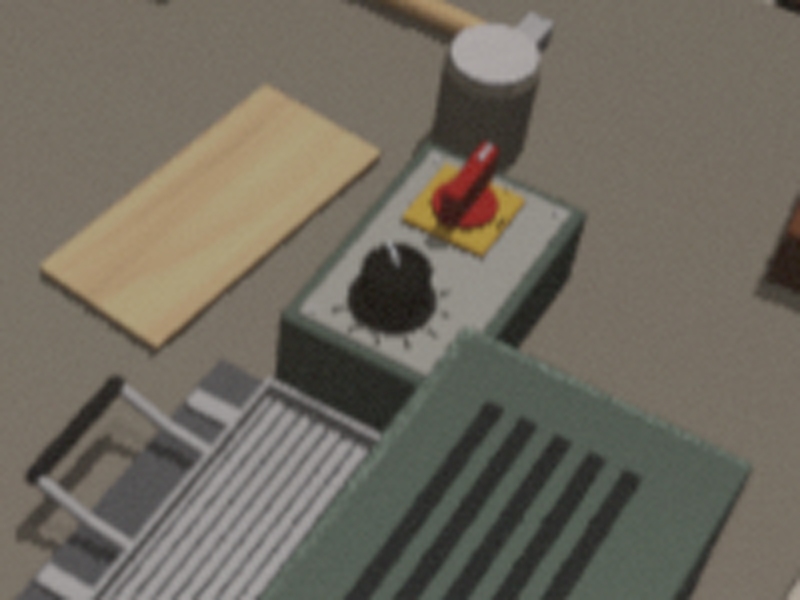

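View pics/b3.png

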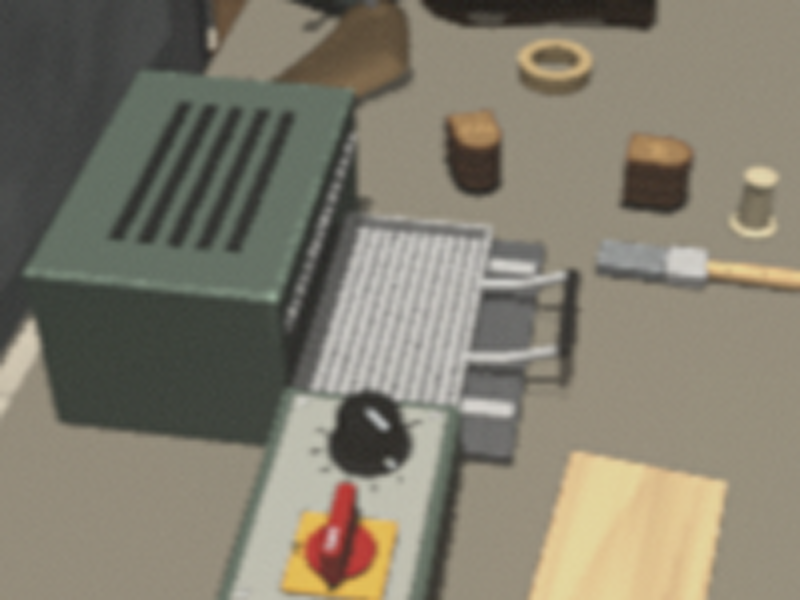

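View pics/b4.png

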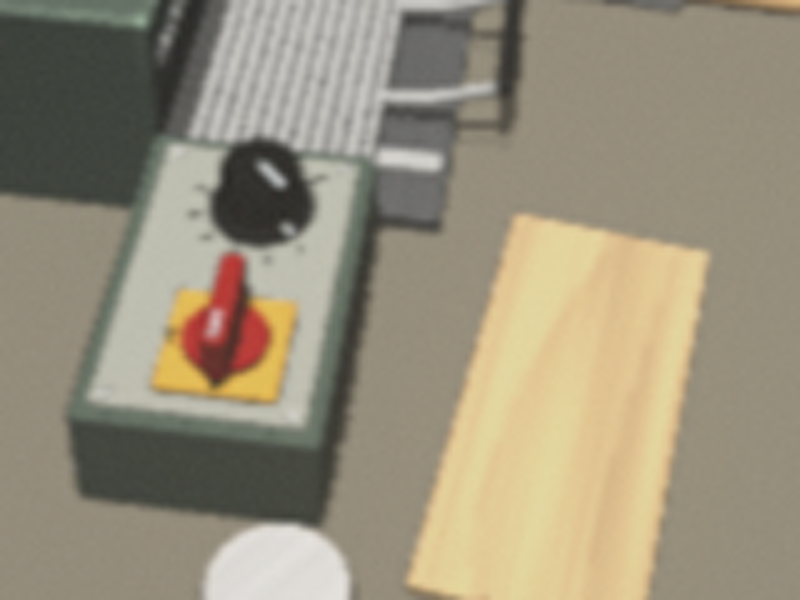

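Run:
```python
from h import *; from workcell import bot
s=bot.camera("scene"); d=bot.camera("side")
def show(n,uv,z):
    P=plane(s,uv,z); print(n,P[:,:2].round(4).tolist()); return P
A=show("heelA c1,c2",[(224.5,258.75),(237,247.5)],.06); print(np.linalg.norm(A[0]-A[1]))
B=show("heelB c1 c2 round",[(263.75,296.25),(281.25,298.25),(277,274.25)],.06); print(np.linalg.norm(B[0]-B[1]))
b=show("board",[(290.5,157.5),(318.75,177),(375,128.25),(346.25,111.25)],.012); print(b.mean(0),[np.linalg.norm(b[i]-b[i-1]) for i in range(4)])
def yaw(p,q): return np.degrees(np.arctan2(*(q-p)[1::-1]))
print("board yaw", yaw(b[1],b[2]),yaw(b[0],b[3]))
h=show("handle",[(289.5,208.75),(310,185.5)],.058); print(yaw(h[0],h[1]),np.linalg.norm(h[0]-h[1]),h.mean(0))
r=show("rim",[(297.5,247),(348,185.5)],.038); print(yaw(r[0],r[1]),np.linalg.norm(r[0]-r[1]))
m=show("hood",[(335,254.5),(395.5,173.75)],.168);print(yaw(m[0],m[1]),np.linalg.norm(m[0]-m[1]),m.mean(0))
# side versions
P=plane(d,[(200+353/4,130+95/4),(200+278/4,130+298/4)],.168); print("hood side",P[:,:2].round(4),yaw(P[0],P[1]),P.mean(0))
P=plane(d,[(240+515/5,200+213/5),(240+710/5,200+252/5)],.012); print("board side",P[:,:2].round(4))
P=plane(d,[(200+575/4,130+270/4),(200+567/4,130+355/4)],.058); print("handle side",P[:,:2].round(4),yaw(P[0],P[1]))
P=plane(d,[(200+492/4,130+228/4),(200+355/4,130+217/4)],.038); print("rim side",P[:,:2].round(4))
def hs(c,lo,hi,box):
    x0,y0,w,h=box; im=cv2.cvtColor(c["color"][y0:y0+h,x0:x0+w],cv2.COLOR_RGB2HSV); m=cv2.inRange(im,lo,hi)
    ys,xs=np.nonzero(m); return m,xs+x0,ys+y0
# yellow plate and red
for n,c,box in(("scene",s,(370,115,60,60)),("side",d,(260,240,50,50))):
    m,x,y=hs(c,(20,150,100),(35,255,255),box); cnt=np.c_[x,y].astype(np.float32); print(n,len(x),cv2.minAreaRect(cnt),cv2.boxPoints(cv2.minAreaRect(cnt)).round(1).tolist())
    P=plane(c,cv2.boxPoints(cv2.minAreaRect(cnt)),.083); print(P.mean(0),P[:,:2].round(3).tolist())
    # scene knob: dark
Kp=plane(s,[(280+397/4,90+258/4)],.121); print("dial top scene",Kp); Kp=plane(d,[(240+262/5,200+165/5)],.121); print("dial top side",Kp)
Kf=plane(s,[(280+392/4,90+298/4)],.083); print("flange scene",Kf); print("flange side",plane(d,[(200+369/4,130+440/4)],.083))
```

```text
heelA c1,c2 [[0.4553, -0.2802], [0.458, -0.2362]]
0.044102817092164556
heelB c1 c2 round [[0.6062, -0.297], [0.6439, -0.2751], [0.5936, -0.2321]]
0.04360618040769135
board [[0.3384, 0.1287], [0.4615, 0.1181], [0.4856, 0.4058], [0.3576, 0.4175]]
[0.41076946 0.26753176 0.012     ] [np.float64(0.2894921015566677), np.float64(0.1235364095982556), np.float64(0.288784551355652), np.float64(0.12859360231244024)]
board yaw 85.20537452866297 86.20569753644806
handle [[0.4885, -0.0545], [0.4836, 0.0466]]
92.78546257285836 0.1012289006466381 [ 0.48605466 -0.00397134  0.058     ]
rim [[0.5766, -0.1296], [0.565, 0.1271]]
92.59099015571857 0.25694389977474025
hood [[0.7112, -0.148], [0.6972, 0.1466]]
92.72290439279232 0.29492559242680655 [ 7.04226502e-01 -6.63850354e-04  1.68000000e-01]
hood side [[ 0.701  -0.1281]
 [ 0.6905  0.1575]] 92.1084962684213 [0.69578144 0.01471981 0.168     ]
board side [[0.4577 0.1247]
 [0.3283 0.1342]]
handle side [[ 0.4803 -0.053 ]
 [ 0.4731  0.0597]] 93.61973612895629
rim side [[ 0.5677 -0.1234]
 [ 0.6999 -0.1137]]
scene 141 ((395.4000549316406, 142.2000274658203), (
[... 173 characters left out ...]
2422], [402.20001220703125, 154.60000610351562]]
[0.60313334 0.32530988 0.083     ] [[0.573, 0.292], [0.558, 0.359], [0.634, 0.358], [0.647, 0.292]]
side 166 ((284.5077209472656, 268.9385070800781), (23.814666748046875, 18.85327911376953), 7.125016689300537) [[271.5, 276.79998779296875], [273.8999938964844, 258.1000061035156], [297.5, 261.1000061035156], [295.20001220703125, 279.79998779296875]]
[0.60486033 0.32388084 0.083     ] [[0.633, 0.358], [0.645, 0.292], [0.575, 0.289], [0.567, 0.356]]
dial top scene [[0.60652916 0.21933826 0.121     ]]
dial top side [[0.60572933 0.21775758 0.121     ]]
flange scene [[0.6096319  0.21522488 0.083     ]]
flange side [[0.60876643 0.21097833 0.083     ]]
```

```bash
cat > go.py <<'E'
# usage: go.py x y z [yawdeg of tool z axis] -> units from the present pose
import sys
from h import *; from workcell import bot
o=bot.get_obs(); p=o["eef_pos"]; R0=R.from_quat(o["tool_rot"]).as_matrix()
print("t %.2f p %s w %.4f F %s"%(o["clock"],p.round(4),o["grip_width"],o["ft_force"].round(1)),"yawz %.1f j1 %.2f j6 %.2f"%(np.degrees(np.arctan2(R0[1,2],R0[0,2])),o["joint_pos"][0],o["joint_pos"][5]))
if len(sys.argv)>3:
    t=np.array(list(map(float,sys.argv[1:4])))
    print("shift",(R0.T@(t-p)/.025).round(2).tolist(),"dist %.0f mm"%(1e3*np.linalg.norm(t-p)))
    if len(sys.argv)>4:
        y=np.radians(float(sys.argv[4])); z=np.array([np.cos(y),np.sin(y),0]); yy=np.array([0,0,-1.]); x=np.cross(yy,z)
        Rt=np.c_[x,yy,z]; print("turn",(np.degrees(R.from_matrix(R0.T@Rt).as_rotvec())/10).round(2).tolist())
E
python3 go.py 0.46 0 0.23 2.6; python3 go.py 0.46 0 0.23 182.6
python3 - <<'E'
from h import *; from workcell import bot
o=bot.get_obs();R0=R.from_quat(o["tool_rot"]).as_matrix();print(R0.round(3))
c=bot.camera("wrist");Rm=cv2.Rodrigues(c["rvec"])[0];C=-Rm.T@c["tvec"];print("cam in tool",R0.T@(C-o["eef_pos"]),"axis",R0.T@Rm[2])
s=bot.camera("scene"); d=bot.camera("side")
# dial white line in scene: crop points
P=plane(s,[(280+387/4,90+243/4),(280+398/4,90+264/4)],.121);print("line scene",np.degrees(np.arctan2(*(P[0]-P[1])[1::-1])))
P=plane(d,[(240+260/5,200+162/5),(240+286/5,200+187/5)],.121);print("line side",np.degrees(np.arctan2(*(P[1]-P[0])[1::-1])))
print(plane(s,[(185,132)],.11), plane(d,[(295,315)],.1))
print("tin scene",plane(s,[(280+495/4,90+58/4)],.1))
E
```

```text
t 0.35 p [ 0.195  -0.4602  0.2311] w 0.0853 F [ 0.5  0.6 -1. ] yawz -67.0 j1 -1.17 j6 1.57
shift [-16.94, 0.05, -12.82] dist 531 mm
turn [0.0, -6.96, -0.0]
t 0.35 p [ 0.195  -0.4602  0.2311] w 0.0853 F [ 0.5  0.6 -1. ] yawz -67.0 j1 -1.17 j6 1.57
shift [-16.94, 0.05, -12.82] dist 531 mm
turn [0.0, 11.04, 0.0]
[[-0.921 -0.     0.39 ]
 [-0.39   0.001 -0.921]
 [-0.    -1.    -0.001]]
cam in tool [-0.08498323 -0.1429457  -0.00020402] axis [ 3.28047797e-01  9.44661125e-01 -2.99756970e-05]
line scene 143.92589740754397
line side 139.13596992217035
[[ 0.07146264 -0.04962648  0.11      ]] [[0.5398329  0.47311384 0.1       ]]
tin scene [[0.54382096 0.47234018 0.1       ]]
```

```bash
python3 -m handwheel '[[-1.5,0,-1.1,0,-0.6,0],[-3.4,0,-2.6,0,-1.4,0],[-5.3,0,-4.0,0,-2.2,0],[-7.2,0,-5.4,0,-3.0,0],[-9,0,-6.8,0,-3.8,0]]' 0; python3 -m handwheel '[[0,0,0,0,-0.8,0],[0,0,0,0,-1.6,0],[0,0,0,0,-2.4,0],[0,0,0,0,-3.16,0],[0,0,0,0,-3.16,0]]';python3 go.py 0.46 0 0.23 2.6
```

```text
clock: 1.12
eef_pos: [0.3368, -0.2145, 0.2316]
tool_rot: [0.36, -0.608, 0.609, -0.36]
ft_force: [1.4, -1.3, 0.6]
grip_width: 0.0429
clock: 1.75
eef_pos: [0.336, -0.2161, 0.2314]
tool_rot: [-0.511, 0.489, -0.489, 0.511]
ft_force: [0.2, 0.2, -0.4]
grip_width: 0.0425
t 1.75 p [ 0.336  -0.2161  0.2314] w 0.0425 F [ 0.2  0.2 -0.4] yawz 2.5 j1 -0.57 j6 0.96
shift [-8.42, 0.06, 5.33] dist 249 mm
turn [-0.0, -0.01, 0.0]
```

```bash
python3 -m handwheel '[[-1.7,0,1.1,0,0,0],[-3.5,0,2.2,0,0,0],[-5.5,0,3.5,0,0,0],[-7.2,0,4.6,0,0,0],[-8.4,0,5.3,0,0,0]]'
python3 - <<'E'
from h import *; from workcell import bot
c=bot.camera("wrist"); save(c,"c1")
print(proj(c,[(.4815,-.001,.054),(.608,.2155,.121)]))
E
```

```text
clock: 2.38
eef_pos: [0.4598, 0.0017, 0.2313]
tool_rot: [-0.511, 0.489, -0.489, 0.511]
ft_force: [0.9, -0.7, 0.5]
grip_width: 0.0429
[[ 339.21575324  180.7057153 ]
 [ 574.72389244 -122.85381056]]
```

View pics/c1.png

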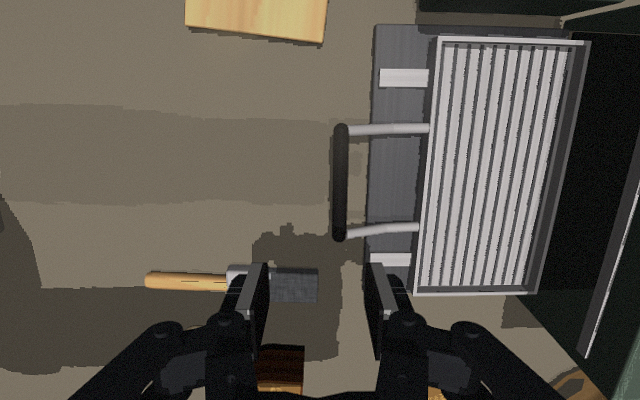

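The bar runs from (342,127) to (340,238), which matches the prediction at (339,181). Next I descend and grip it.

```bash
python3 go.py 0.482 -.001 .035 2.6; python3 -m handwheel '[[0,0.5,0.9,0,0,0],[0.1,2.5,0.9,0,0,0],[0.1,5,0.9,0,0,0],[0.1,7,0.9,0,0,0],[0.1,7.8,0.9,0,0,0]]'; python3 -m handwheel '[[0,0,0,0,0,0],[0,0,0,0,0,0],[0,0,0,0,0,0],[0,0,0,0,0,0],[0,0,0,0,0,0]]' -1; python3 go.py 0.40 -.005 .035 2.6
```

```text
t 2.42 p [0.4615 0.0044 0.2312] w 0.0426 F [2.8 2.4 1.1] yawz 2.7 j1 0.01 j6 1.53
shift [0.27, 7.85, 0.79] dist 197 mm
turn [-0.01, 0.01, -0.02]
clock: 3.05
eef_pos: [0.4787, -0.0021, 0.0331]
tool_rot: [0.512, -0.491, 0.488, -0.509]
ft_force: [0.4, 0.1, 0.4]
grip_width: 0.0423
clock: 3.68
eef_pos: [0.482, -0.002, 0.0369]
tool_rot: [-0.511, 0.488, -0.489, 0.511]
ft_force: [1.0, -1.9, -4.2]
grip_width: 0.0118
t 3.67 p [ 0.482  -0.002   0.0369] w 0.0118 F [ 1.  -1.9 -4.2] yawz 2.5 j1 -0.00 j6 1.52
shift [-0.03, 0.07, -3.28] dist 82 mm
turn [-0.01, -0.01, 0.0]
```

```bash
python3 -m handwheel '[[0,0,-0.2,0,0,0],[0,0,-0.6,0,0,0],[0,0,-1.0,0,0,0],[0,0,-1.4,0,0,0],[0,0,-1.6,0,0,0]]'; python3 -m handwheel '[[0,0,-0.05,0,0,0],[0,0,-0.1,0,0,0],[0,0,-0.15,0,0,0],[0,0,-0.2,0,0,0],[0,0,-0.2,0,0,0]]'; python3 go.py
```

```text
clock: 4.3
eef_pos: [0.441, -0.0038, 0.0368]
tool_rot: [-0.511, 0.488, -0.489, 0.511]
ft_force: [3.0, -1.9, 0.9]
grip_width: 0.0119
clock: 4.92
eef_pos: [0.4392, -0.0039, 0.0368]
tool_rot: [-0.51, 0.487, -0.49, 0.512]
ft_force: [6.4, -2.3, 0.1]
grip_width: 0.0118
t 4.92 p [ 0.4392 -0.0039  0.0368] w 0.0118 F [ 6.4 -2.3  0.1] yawz 2.6 j1 -0.01 j6 1.52
```

```bash
python3 -m handwheel '[[0,0,0,0,0,0],[0,0,0,0,0,0],[0,-1,0,0,0,0],[0,-3.5,0,0,0,0],[0,-6,0,0,0,0]]' 0; python3 -m handwheel '[[1,-0.5,-0.2,0,-0.9,0],[2.5,-1,-0.5,0,-1.8,0],[4.5,-1.5,-0.8,0,-2.7,0],[6.5,-2,-1,0,-3.6,0],[7.6,-2,-1,0,-4.5,0]]' 1;  python3 go.py .424 -.256 .235 86.5
```

```text
clock: 5.55
eef_pos: [0.4348, -0.0035, 0.1869]
tool_rot: [0.512, -0.49, 0.487, -0.51]
ft_force: [1.4, -0.3, -0.2]
grip_width: 0.0424
clock: 6.18
eef_pos: [0.4194, -0.1965, 0.2367]
tool_rot: [-0.659, 0.255, -0.255, 0.66]
ft_force: [0.1, 0.2, -0.0]
grip_width: 0.0854
t 6.17 p [ 0.4194 -0.1965  0.2367] w 0.0854 F [ 0.1  0.2 -0. ] yawz 47.7 j1 -0.44 j6 0.30
shift [1.74, 0.07, -1.64] dist 60 mm
turn [-0.0, -3.88, -0.0]
```

```bash
python3 -m handwheel '[[0.4,0,-0.4,0,-0.8,0],[0.8,0,-0.8,0,-1.6,0],[1.2,0,-1.2,0,-2.4,0],[1.7,0,-1.6,0,-3.2,0],[1.7,0,-1.6,0,-3.9,0]]'
python3 - <<'E'
from h import *; from workcell import bot
c=bot.camera("wrist"); save(c,"d1"); s=bot.camera("scene"); save(s,"d1s",160,150,240,180,3)
print(proj(c,[(.424,-.256,.06)]))
E
```

```text
clock: 6.8
eef_pos: [0.4237, -0.2531, 0.2353]
tool_rot: [-0.706, 0.021, -0.019, 0.707]
ft_force: [-0.2, 0.2, -0.6]
grip_width: 0.0855
[[312.43440414 177.80951254]]
```

View pics/d1.png

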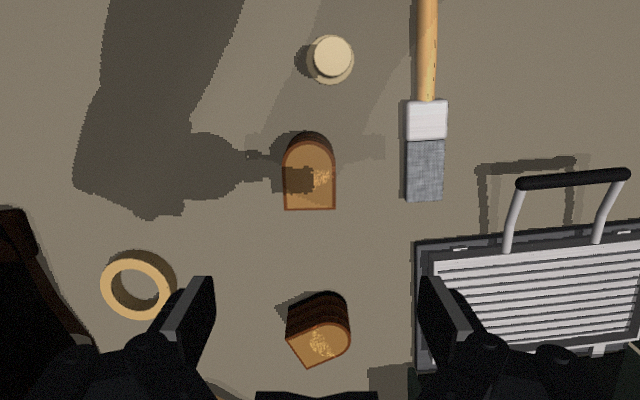

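View pics/d1s.png

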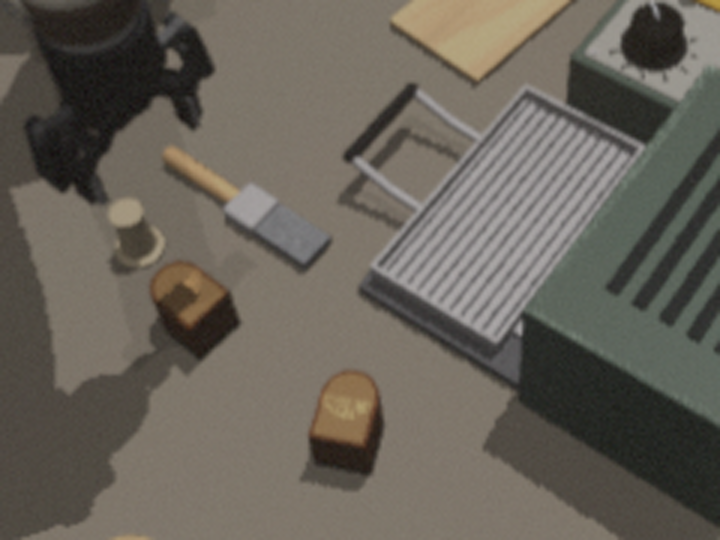

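Wrist view: heel A has straight-end corners at (285,210) and (335,209), with its round end near (310,141). The tray is out at right, and two heels are in view.

```bash
python3 - <<'E'
from h import *; from workcell import bot
c=bot.camera("wrist")
P=plane(c,[(285,210),(335,209),(310,141)],.06);print(P.round(4)); e=P[1]-P[0];print(np.linalg.norm(e),np.degrees(np.arctan2(e[1],e[0])),"len",np.linalg.norm(P[2]-(P[0]+P[1])/2), "mid",((P[0]+P[1])/2+P[2])/2)
# heel B: straight corners, round
P=plane(c,[(287,337),(309,369),(350,335)],.06);print(P.round(4)); e=P[1]-P[0];print(np.linalg.norm(e),np.degrees(np.arctan2(e[1],e[0])))
E
python3 go.py .427 -.256 .016 88
```

```text
[[ 0.4535 -0.2831  0.06  ]
 [ 0.4554 -0.2362  0.06  ]
 [ 0.3903 -0.2554  0.06  ]]
0.0470114680223643 87.68117393771061 len 0.06433191821129122 mid [ 0.42239553 -0.2575083   0.06      ]
[[ 0.5994 -0.2943  0.06  ]
 [ 0.6453 -0.2736  0.06  ]
 [ 0.601  -0.2262  0.06  ]]
0.05038031028433982 24.268590733062094
t 6.95 p [ 0.4238 -0.2524  0.2356] w 0.0854 F [ 0.1  0.4 -0.1] yawz 86.5 j1 -0.54 j6 -0.48
shift [0.15, 8.78, -0.15] dist 220 mm
turn [-0.01, -0.15, -0.01]
```

```bash
python3 -m handwheel '[[0.15,1,-0.2,0,-0.1,0],[0.15,3.2,-0.2,0,-0.1,0],[0.15,5.5,-0.2,0,-0.1,0],[0.15,7.6,-0.2,0,-0.1,0],[0.15,8.7,-0.2,0,-0.1,0]]'; python3 go.py .427 -.258 .016 87.7; python3 -m handwheel '[[0,0,0,0,0,0],[0,0,0,0,0,0],[0,0,0,0,0,0],[0,0,0,0,0,0],[0,0,0,0,0,0]]' -1; python3 go.py .598 -.055 .2 92.6
```

```text
clock: 7.58
eef_pos: [0.4255, -0.2563, 0.0157]
tool_rot: [-0.706, 0.017, -0.014, 0.708]
ft_force: [0.8, 0.5, 0.1]
grip_width: 0.0854
t 7.58 p [ 0.4255 -0.2563  0.0157] w 0.0854 F [0.8 0.5 0.1] yawz 87.5 j1 -0.54 j6 -0.50
shift [0.06, -0.01, -0.07] dist 2 mm
turn [-0.02, -0.02, -0.03]
clock: 8.2
eef_pos: [0.429, -0.2588, 0.0203]
tool_rot: [0.707, -0.014, 0.016, -0.706]
ft_force: [0.4, 0.8, 6.9]
grip_width: 0.0493
t 8.20 p [ 0.429  -0.2588  0.0203] w 0.0493 F [0.4 0.8 6.9] yawz 87.6 j1 -0.54 j6 -0.50
shift [6.43, -7.18, 8.42] dist 320 mm
turn [0.01, -0.5, 0.02]
```

```bash
python3 go.py .592 -.057 .13 92.6; python3 -m handwheel '[[0,-0.8,0,0,0,0],[0,-2.2,0,0,0,0],[0.6,-4,0.8,0,-0.1,0],[1.8,-4.4,2.4,0,-0.3,0],[3.1,-4.4,4.2,0,-0.5,0]]';python3 -m handwheel '[[1,0,1.3,0,0,0],[2,0,2.7,0,0,0],[2.6,0,3.6,0,0,0],[3.0,0,4.0,0,0,0],[3.0,0,4.1,0,0,0]]'; python3 go.py .592 -.057 .046 92.6
```

```text
t 8.20 p [ 0.429  -0.2588  0.0203] w 0.0493 F [0.4 0.8 6.9] yawz 87.6 j1 -0.54 j6 -0.50
shift [6.18, -4.38, 8.34] dist 282 mm
turn [0.01, -0.5, 0.02]
clock: 8.82
eef_pos: [0.5113, -0.1565, 0.1307]
tool_rot: [0.707, 0.017, -0.014, -0.706]
ft_force: [-0.1, -0.8, -1.5]
grip_width: 0.0494
clock: 9.45
eef_pos: [0.5802, -0.0506, 0.1285]
tool_rot: [0.707, 0.016, -0.016, -0.707]
ft_force: [0.3, -0.2, -1.5]
grip_width: 0.0493
t 9.45 p [ 0.5802 -0.0506  0.1285] w 0.0493 F [ 0.3 -0.2 -1.5] yawz 92.6 j1 -0.09 j6 -0.13
shift [0.46, 3.3, -0.27] dist 84 mm
turn [0.0, -0.0, -0.0]
```

```bash
python3 -m handwheel '[[0.45,0.2,-0.25,0,0,0],[0.45,1.2,-0.25,0,0,0],[0.45,2.3,-0.25,0,0,0],[0.45,2.9,-0.25,0,0,0],[0.45,3.2,-0.25,0,0,0]]'; python3 -m handwheel '[[0,0,0,0,0,0],[0,0.06,0,0,0,0],[0,0.12,0,0,0,0],[0,0.12,0,0,0,0],[0,0.12,0,0,0,0]]'; python3 go.py .592 -.057 .046 92.6
python3 - <<'E'
from h import *; from workcell import bot
s=bot.camera("scene"); save(s,"e1s",220,130,240,180,3)
s=bot.camera("wrist"); save(s,"e1w")
E
```

```text
clock: 10.07
eef_pos: [0.5912, -0.0575, 0.0478]
tool_rot: [0.707, 0.015, -0.016, -0.707]
ft_force: [-0.0, 0.4, -0.8]
grip_width: 0.0492
clock: 10.7
eef_pos: [0.5918, -0.0565, 0.0461]
tool_rot: [0.707, 0.016, -0.016, -0.707]
ft_force: [0.4, 0.1, -2.1]
grip_width: 0.0496
t 10.70 p [ 0.5918 -0.0565  0.0461] w 0.0496 F [ 0.4  0.1 -2.1] yawz 92.6 j1 -0.10 j6 -0.14
shift [0.01, 0.0, -0.02] dist 1 mm
turn [0.0, -0.0, 0.0]
```

View pics/e1s.png

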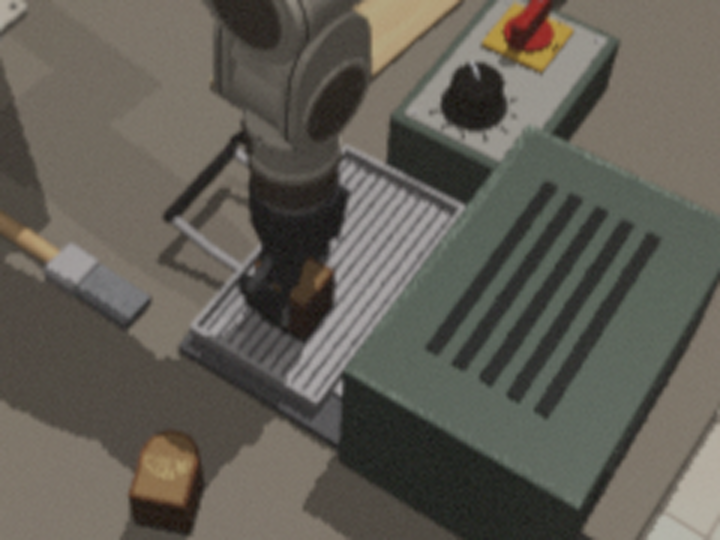

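View pics/e1w.png

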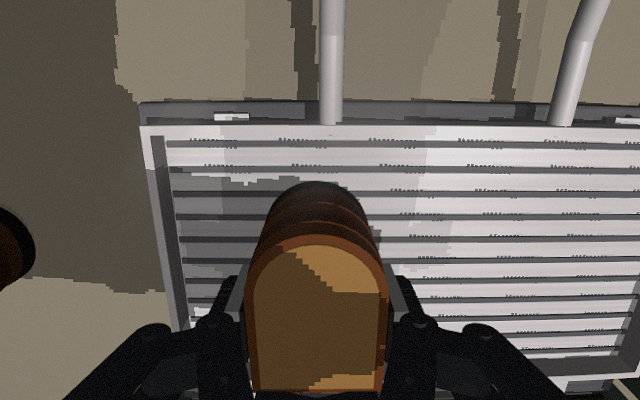

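The heel is in the tray, aligned and just above the floor. I lower it the last bit and release.

```bash
python3 -m handwheel '[[0,0.03,0,0,0,0],[0,0.06,0,0,0,0],[0,0.08,0,0,0,0],[0,0.08,0,0,0,0],[0,0.08,0,0,0,0]]'; python3 -m handwheel '[[0,0,0,0,0,0],[0,0,0,0,0,0],[0,0,0,0,0,0],[0,-0.4,0,0,0,0],[0,-1.5,0,0,0,0]]' 0.55; python3 -m handwheel '[[0,-2,0,0,0,0],[0,-3.6,0,0,0,0],[-0.4,-5.2,-1.5,0,0,0],[-0.4,-5.2,-3.5,0,0,0],[-0.4,-5.2,-5.5,0,0,0]]'
python3 - <<'E'
from h import *; from workcell import bot
s=bot.camera("scene"); save(s,"f1s",220,130,240,180,3)
E
python3 go.py .612 -.264 .23 30
```

```text
clock: 11.42
eef_pos: [0.5919, -0.0565, 0.0443]
tool_rot: [0.707, 0.016, -0.016, -0.707]
ft_force: [-1.4, 1.4, 4.4]
grip_width: 0.0492
clock: 12.05
eef_pos: [0.5903, -0.0564, 0.0806]
tool_rot: [-0.707, -0.015, 0.017, 0.707]
ft_force: [0.7, -0.1, -0.0]
grip_width: 0.0662
clock: 12.68
eef_pos: [0.5884, -0.1956, 0.2135]
tool_rot: [0.707, 0.017, -0.015, -0.707]
ft_force: [-0.4, 0.7, -0.4]
grip_width: 0.0664
t 12.72 p [ 0.5878 -0.2024  0.2125] w 0.0660 F [ 1.2 -2.2  0.5] yawz 92.2 j1 -0.33 j6 -0.37
shift [0.87, -0.68, -2.5] dist 68 mm
turn [0.02, 6.22, 0.03]
```

View pics/f1s.png

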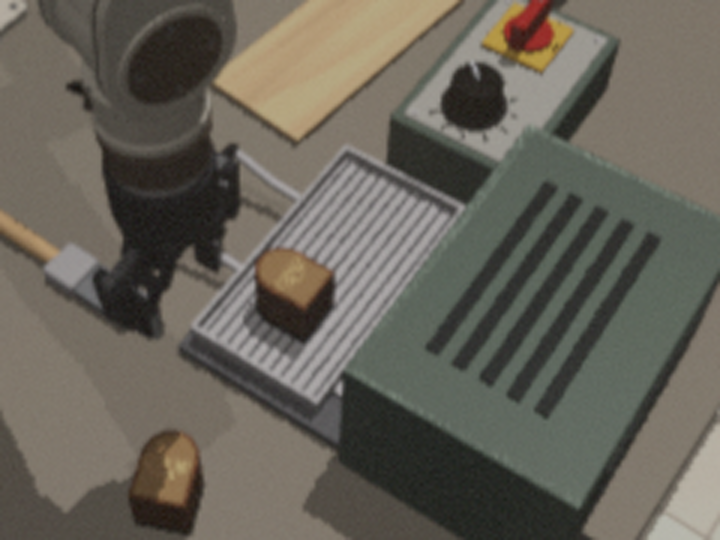

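```bash
python3 -m handwheel '[[0.2,-0.2,-0.6,0,0.9,0],[0.5,-0.4,-1.2,0,1.8,0],[0.9,-0.7,-2,0,2.8,0],[0.9,-0.7,-2.5,0,3.8,0],[0.9,-0.7,-2.5,0,4.8,0]]' 1;python3 -m handwheel '[[0,0,0,0,0.8,0],[0,0,0,0,1.4,0],[0,0,0,0,1.4,0],[0,0,0,0,1.4,0],[0,0,0,0,1.4,0]]'
python3 - <<'E'
from h import *; from workcell import bot
s=bot.camera("wrist"); save(s,"g1w")
E
python3 go.py .612 -.264 .23 30
```

```text
clock: 13.35
eef_pos: [0.6131, -0.2568, 0.2292]
tool_rot: [0.651, -0.275, 0.276, -0.651]
ft_force: [0.0, 0.4, 0.4]
grip_width: 0.085
clock: 13.98
eef_pos: [0.613, -0.2558, 0.2289]
tool_rot: [0.614, -0.35, 0.35, -0.614]
ft_force: [0.8, -0.9, 0.1]
grip_width: 0.0854
t 14.03 p [ 0.6131 -0.2558  0.2289] w 0.0855 F [ 0.5 -0.1 -0.5] yawz 30.6 j1 -0.40 j6 0.64
shift [0.26, -0.04, -0.2] dist 8 mm
turn [-0.0, 0.06, 0.0]
```

View pics/g1w.png

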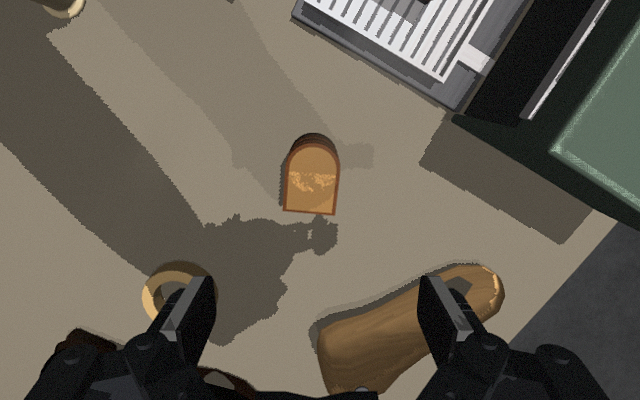

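Heel B has straight corners at (283,210) and (336,214), with its round end near (313,144). The shoe last lies farther off, below it in the view.

```bash
python3 - <<'E'
from h import *; from workcell import bot
c=bot.camera("wrist")
P=plane(c,[(283,210),(336,214),(313,144)],.06);print(P.round(4)); e=P[1]-P[0];m=(P[0]+P[1])/2;mid=(m+P[2])/2;print(np.linalg.norm(e),np.degrees(np.arctan2(e[1],e[0])),"len",np.linalg.norm(P[2]-m), "mid",mid,"grip",mid+.006*(m-P[2])/np.linalg.norm(m-P[2]))
E
python3 go.py .612 -.264 .016 27
```

```text
[[ 0.6019 -0.2964  0.06  ]
 [ 0.6461 -0.275   0.06  ]
 [ 0.5949 -0.2298  0.06  ]]
0.04905647945348501 25.944646041781947 len 0.06297947738970489 mid [ 0.60945431 -0.25777545  0.06      ] grip [ 0.61222554 -0.26309713  0.06      ]
t 14.07 p [ 0.613  -0.2558  0.2289] w 0.0853 F [ 0.1 -1.  -0.9] yawz 30.6 j1 -0.40 j6 0.64
shift [0.26, 8.51, -0.2] dist 213 mm
turn [0.0, 0.36, -0.0]
```

```bash
python3 -m handwheel '[[0.27,1,-0.2,0,0.2,0],[0.27,3.2,-0.2,0,0.4,0],[0.27,5.5,-0.2,0,0.4,0],[0.27,7.6,-0.2,0,0.4,0],[0.27,8.5,-0.2,0,0.4,0]]'; python3 -m handwheel '[[0,0,0,0,0,0],[0,0,0,0,0,0],[0,0,0,0,0,0],[0,0,0,0,0,0],[0,0,0,0,0,0]]' -1; python3 go.py .586 .063 .14 92.6
```

```text
clock: 14.7
eef_pos: [0.6094, -0.263, 0.0119]
tool_rot: [0.602, -0.374, 0.369, -0.601]
ft_force: [0.6, 0.4, 0.5]
grip_width: 0.0854
clock: 15.32
eef_pos: [0.6134, -0.2647, 0.0182]
tool_rot: [-0.601, 0.371, -0.373, 0.602]
ft_force: [0.5, 0.7, 5.8]
grip_width: 0.0491
t 15.32 p [ 0.6134 -0.2647  0.0182] w 0.0491 F [0.5 0.7 5.8] yawz 26.6 j1 -0.41 j6 0.70
shift [-12.2, -4.89, 4.89] dist 351 mm
turn [-0.0, -6.6, 0.02]
```

```bash
python3 -m handwheel '[[0,-0.8,0,0,0,0],[0,-2.5,0,0,0,0],[-0.5,-4.5,0.2,0,-0.6,0],[-2,-5.3,0.8,0,-1.5,0],[-4,-5.3,1.6,0,-2.5,0]]';python3 go.py .586 .0625 .15 92.6
```

```text
clock: 15.95
eef_pos: [0.6045, -0.1573, 0.1513]
tool_rot: [-0.668, 0.23, -0.234, 0.668]
ft_force: [1.0, 0.8, -1.5]
grip_width: 0.0491
t 15.95 p [ 0.6045 -0.1573  0.1513] w 0.0491 F [ 1.   0.8 -1.5] yawz 51.7 j1 -0.25 j6 0.41
shift [-6.03, 0.04, 6.44] dist 221 mm
turn [-0.0, -4.09, 0.03]
```

```bash
python3 -m handwheel '[[-1.2,0,1.3,0,-0.8,0],[-2.6,0,2.8,0,-1.7,0],[-4.2,0,4.5,0,-2.6,0],[-5.5,0,5.9,0,-3.5,0],[-6.0,0,6.4,0,-4.1,0]]';python3 go.py .586 .0625 .048 92.6
```

```text
clock: 16.58
eef_pos: [0.5842, 0.0648, 0.1484]
tool_rot: [-0.707, -0.018, 0.019, 0.707]
ft_force: [0.3, -1.2, -1.2]
grip_width: 0.0497
t 16.57 p [0.5842 0.0648 0.1484] w 0.0497 F [ 0.3 -1.2 -1.2] yawz 93.0 j1 0.11 j6 0.06
shift [0.07, 4.02, -0.1] dist 100 mm
turn [-0.0, 0.04, -0.01]
```

```bash
python3 -m handwheel '[[0.07,0.4,-0.1,0,0,0],[0.07,1.5,-0.1,0,0,0],[0.07,2.7,-0.1,0,0,0],[0.07,3.6,-0.1,0,0,0],[0.07,3.95,-0.1,0,0,0]]';python3 -m handwheel '[[0,0.05,0,0,0,0],[0,0.1,0,0,0,0],[0,0.15,0,0,0,0],[0,0.2,0,0,0,0],[0,0.2,0,0,0,0]]';python3 go.py .586 .0625 .042 92.6
```

```text
clock: 17.2
eef_pos: [0.5854, 0.0577, 0.0475]
tool_rot: [0.707, 0.013, -0.016, -0.707]
ft_force: [-0.1, -1.0, -1.9]
grip_width: 0.0496
clock: 17.82
eef_pos: [0.5871, 0.0594, 0.0453]
tool_rot: [-0.707, -0.016, 0.016, 0.707]
ft_force: [-0.5, -1.0, -0.8]
grip_width: 0.0496
t 17.82 p [0.5871 0.0594 0.0453] w 0.0496 F [-0.5 -1.  -0.8] yawz 92.6 j1 0.10 j6 0.06
shift [-0.04, 0.13, 0.13] dist 5 mm
turn [-0.0, -0.0, 0.0]
```

```bash
python3 -m handwheel '[[0,0.03,0,0,0,0],[0,0.06,0,0,0,0],[0,0.1,0,0,0,0],[0,0.13,0,0,0,0],[0,0.13,0,0,0,0]]'; python3 -m handwheel '[[0,0,0,0,0,0],[0,0,0,0,0,0],[0,0,0,0,0,0],[0,-0.4,0,0,0,0],[0,-1.5,0,0,0,0]]' 0.55; python3 -m handwheel '[[0,-2,0,0,0,0],[0,-3.6,0,0,0,0],[-1,-5,0,0,0,0],[-2.5,-5.2,0,0,0,0],[-4.5,-5.2,0,0,0,0]]' 0
python3 - <<'E'
from h import *; from workcell import bot
s=bot.camera("scene"); save(s,"i1s",220,130,240,180,3)
s=bot.camera("side"); save(s,"i1d",180,130,240,180,3)
E
python3 go.py .437 -.003 .18 2.6
```

```text
clock: 18.45
eef_pos: [0.5872, 0.0593, 0.0422]
tool_rot: [-0.707, -0.016, 0.016, 0.707]
ft_force: [-2.0, -1.0, 3.0]
grip_width: 0.0495
clock: 19.08
eef_pos: [0.5858, 0.0592, 0.0787]
tool_rot: [0.707, 0.015, -0.017, -0.707]
ft_force: [-0.1, -0.5, 0.5]
grip_width: 0.0664
clock: 19.7
eef_pos: [0.475, 0.0544, 0.211]
tool_rot: [-0.707, -0.017, 0.014, 0.707]
ft_force: [0.0, 0.2, 0.1]
grip_width: 0.0429
t 19.80 p [0.4685 0.0538 0.2092] w 0.0426 F [-0.2  0.  -0.3] yawz 92.6 j1 0.11 j6 0.07
shift [-1.35, 1.17, -2.21] dist 71 mm
turn [0.03, 9.0, -0.02]
```

View pics/i1s.png

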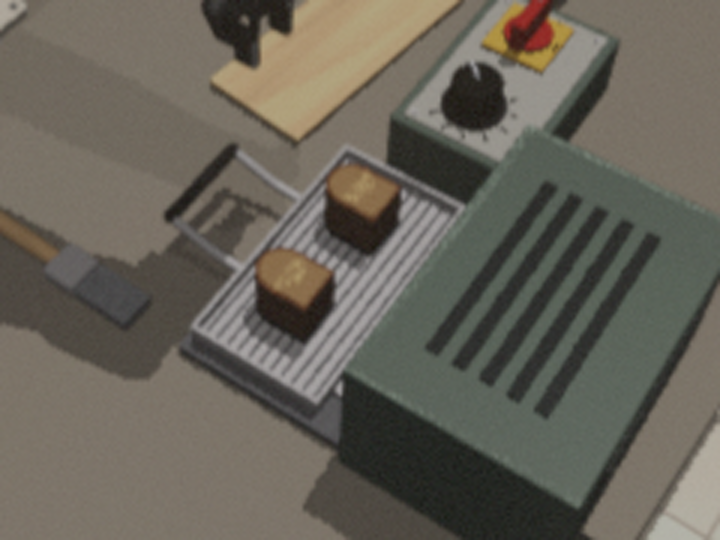

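View pics/i1d.png

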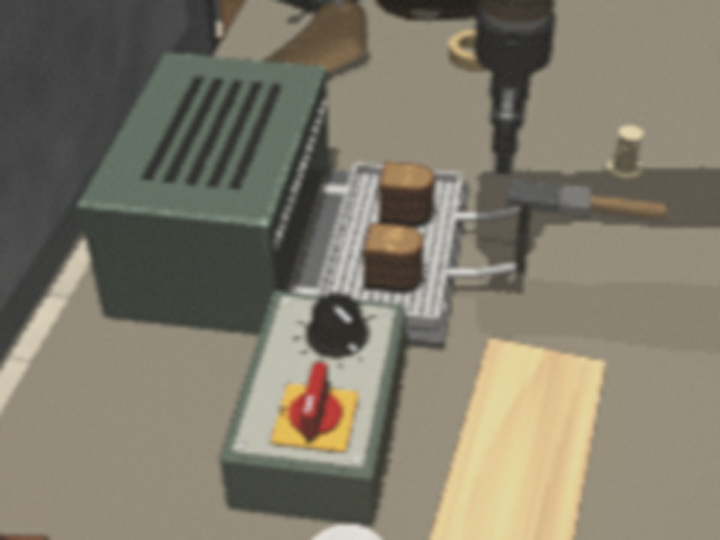

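```bash
python3 -m handwheel '[[-0.3,0,-0.5,0,1,0],[-0.6,0,-1,0,2,0],[-1,0,-1.5,0,3,0],[-1.2,0,-2,0,4,0],[-1.2,0,-2.2,0,5,0]]' 0;python3 -m handwheel '[[0,0,0,0,1,0],[0,0,0,0,2,0],[0,0,0,0,3,0],[0,0,0,0,4,0],[0,0,0,0,4,0]]'; python3 go.py .439 -.004 .035 2.6
```

```text
clock: 20.42
eef_pos: [0.4475, -0.0026, 0.2102]
tool_rot: [-0.646, 0.286, -0.287, 0.647]
ft_force: [0.1, -0.2, 0.7]
grip_width: 0.0426
clock: 21.05
eef_pos: [0.4478, -0.002, 0.21]
tool_rot: [-0.511, 0.488, -0.489, 0.512]
ft_force: [-0.1, -0.1, -0.6]
grip_width: 0.0421
t 21.05 p [ 0.4478 -0.002   0.21  ] w 0.0421 F [-0.1 -0.1 -0.6] yawz 2.7 j1 -0.00 j6 1.52
shift [0.06, 7.0, -0.36] dist 175 mm
turn [-0.01, 0.01, 0.0]
```

```bash
python3 -m handwheel '[[0.06,0.8,-0.35,0,0,0],[0.06,2.5,-0.35,0,0,0],[0.06,4.5,-0.35,0,0,0],[0.06,6.2,-0.35,0,0,0],[0.06,6.95,-0.35,0,0,0]]'; python3 -m handwheel '[[0,0,0,0,0,0],[0,0,0,0,0,0],[0,0,0,0,0,0],[0,0,0,0,0,0],[0,0,0,0,0,0]]' -1; python3 -m handwheel '[[0,0,0.1,0,0,0],[0,0,0.4,0,0,0],[0,0,0.9,0,0,0],[0,0,1.5,0,0,0],[0,0,2.1,0,0,0]]'; python3 -m handwheel '[[0,0,0.7,0,0,0],[0,0,1.4,0,0,0],[0,0,2.1,0,0,0],[0,0,2.8,0,0,0],[0,0,3.4,0,0,0]]';python3 go.py .624 .004 .037 2.6
```

```text
clock: 21.68
eef_pos: [0.4371, -0.0039, 0.0335]
tool_rot: [0.513, -0.489, 0.487, -0.511]
ft_force: [-0.3, 1.1, -0.3]
grip_width: 0.0423
clock: 22.3
eef_pos: [0.4393, -0.0039, 0.0362]
tool_rot: [-0.511, 0.488, -0.489, 0.512]
ft_force: [0.7, -0.4, -2.3]
grip_width: 0.0121
clock: 22.92
eef_pos: [0.4918, -0.0016, 0.0362]
tool_rot: [-0.511, 0.489, -0.489, 0.511]
ft_force: [-2.1, -0.5, 6.1]
grip_width: 0.012
clock: 23.55
eef_pos: [0.5771, 0.0022, 0.0362]
tool_rot: [-0.511, 0.488, -0.489, 0.511]
ft_force: [-1.2, -0.7, 5.5]
grip_width: 0.0123
t 23.55 p [0.5771 0.0022 0.0362] w 0.0123 F [-1.2 -0.7  5.5] yawz 2.6 j1 0.00 j6 1.53
shift [0.01, -0.03, 1.88] dist 47 mm
turn [-0.0, -0.0, 0.0]
```

```bash
python3 -m handwheel '[[0,0,0.4,0,0,0],[0,0,0.8,0,0,0],[0,0,1.2,0,0,0],[0,0,1.5,0,0,0],[0,0,1.8,0,0,0]]'; python3 -m handwheel '[[0,0,0.05,0,0,0],[0,0,0.1,0,0,0],[0,0,0.15,0,0,0],[0,0,0.18,0,0,0],[0,0,0.18,0,0,0]]';python3 go.py .624 .004 .037 2.6
```

```text
clock: 24.18
eef_pos: [0.6216, 0.0042, 0.0362]
tool_rot: [-0.511, 0.488, -0.489, 0.511]
ft_force: [-2.5, -1.6, 6.1]
grip_width: 0.0123
clock: 24.8
eef_pos: [0.624, 0.0043, 0.0362]
tool_rot: [0.512, -0.489, 0.488, -0.51]
ft_force: [-4.5, -0.6, 8.8]
grip_width: 0.0116
t 24.80 p [0.624  0.0043 0.0362] w 0.0116 F [-4.5 -0.6  8.8] yawz 2.6 j1 0.01 j6 1.53
shift [0.01, -0.03, -0.0] dist 1 mm
turn [0.01, -0.0, 0.0]
```

Force is rising at x=0.624, which is exactly 0.185 from fully out, so the tray is home. I release it and go to the dial, turning the wrist on the way.

```bash
python3 -m handwheel '[[0,0,0,0,0,0],[0,0,0,0,0,0],[0,-1,0,0,0,0],[0,-3,0,0,0,0],[0,-5.5,0,0,0,0]]' 0; python3 -m handwheel '[[-0.5,-1.5,-0.5,0,-1,0],[-1.2,-2.4,-1,0,-2,0],[-2.2,-2.4,-1.5,0,-3,0],[-3.4,-2.4,-1.5,0,-4,0],[-4.2,-2.4,-1.5,0,-5,0]]'; python3 go.py .608 .2155 .24 109.5
python3 - <<'E'
from h import *; from workcell import bot
s=bot.camera("scene"); save(s,"j1s",260,90,240,180,3)
c=bot.camera("wrist"); save(c,"j1w"); print(proj(c,[(.608,.2155,.121),(.6035,.3245,.128)]))
E
```

```text
clock: 25.42
eef_pos: [0.6243, 0.0045, 0.1723]
tool_rot: [0.512, -0.49, 0.488, -0.51]
ft_force: [1.1, -0.4, 1.2]
grip_width: 0.0427
clock: 26.05
eef_pos: [0.5831, 0.109, 0.2329]
tool_rot: [-0.67, 0.225, -0.225, 0.671]
ft_force: [-0.1, 0.3, -0.6]
grip_width: 0.0425
t 26.05 p [0.5831 0.109  0.2329] w 0.0425 F [-0.1  0.3 -0.6] yawz 52.9 j1 0.18 j6 0.83
shift [-1.77, -0.28, 4.0] dist 110 mm
turn [-0.0, -5.66, 0.0]
[[453.5676222  143.17198062]
 [593.64533694  42.73873241]]
```

View pics/j1s.png

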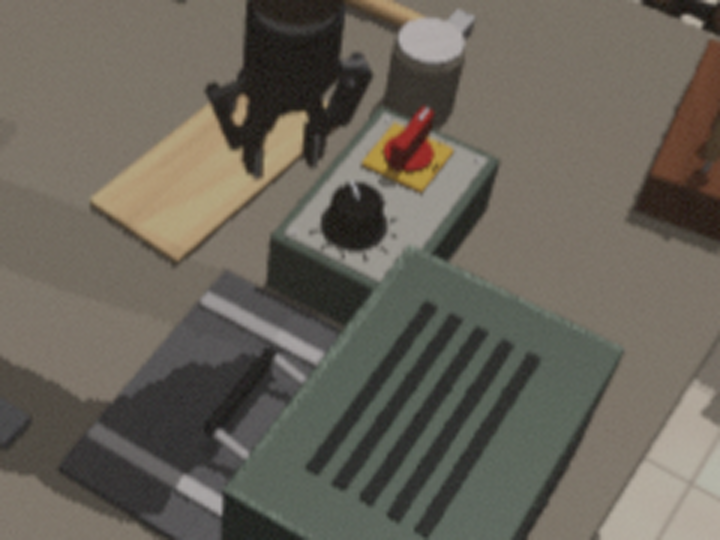

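View pics/j1w.png

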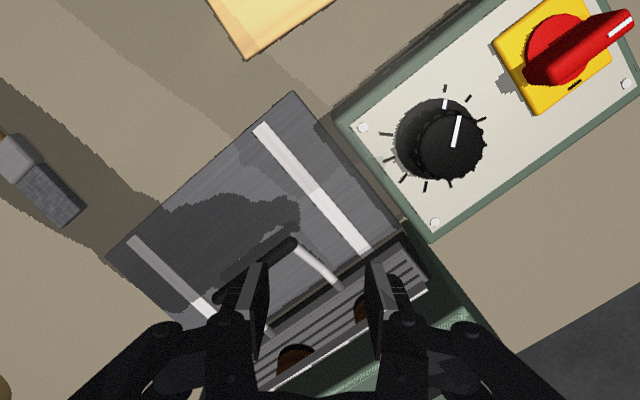

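The knob top at (453,145) matches the prediction at (453.6,143). The isolator bar also agrees within a few pixels.

```bash
python3 - <<'E'
from h import *; from workcell import bot
c=bot.camera("wrist")
P=plane(c,[(453,145),(459,117),(447,104)],.121); print(P.round(4),np.degrees(np.arctan2(*(P[1]-P[0])[1::-1])))
t=np.array([[.608+.03*np.cos(np.radians(2.6+135-30*k)),.2155+.03*np.sin(np.radians(2.6+135-30*k)),.088] for k in range(10)]); print(proj(c,t).round(0).tolist())
P=plane(c,[(453,145)],.121);print(P)
E
python3 -m handwheel '[[-0.4,0,0.9,0,-1,0],[-0.8,0,1.8,0,-2,0],[-1.2,0,2.7,0,-3,0],[-1.6,-0.2,3.6,0,-4,0],[-1.8,-0.3,4,0,-5,0]]' 1; python3 -m handwheel '[[0,0,0,0,-1,0],[0,0,0,0,-2,0],[0,0,0,0,-3,0],[0,0,0,0,-4,0],[0,0,0,0,-5,0]]';python3 go.py .608 .2155 .24 199
```

```text
[[0.6099 0.2125 0.121 ]
 [0.5954 0.226  0.121 ]
 [0.5827 0.2237 0.121 ]] 137.02842341237726
[[448.0, 95.0], [465.0, 102.0], [476.0, 118.0], [476.0, 137.0], [468.0, 155.0], [452.0, 167.0], [433.0, 170.0], [416.0, 164.0], [405.0, 149.0], [403.0, 130.0]]
[[0.6098606  0.21249131 0.121     ]]
clock: 26.82
eef_pos: [0.6088, 0.2146, 0.2402]
tool_rot: [0.703, 0.078, -0.078, -0.703]
ft_force: [-0.1, 0.2, -0.1]
grip_width: 0.0854
clock: 27.45
eef_pos: [0.6086, 0.2131, 0.2401]
tool_rot: [0.604, 0.367, -0.368, -0.604]
ft_force: [0.4, -0.1, 0.7]
grip_width: 0.0854
t 27.45 p [0.6086 0.2131 0.2401] w 0.0854 F [ 0.4 -0.1  0.7] yawz 152.7 j1 0.34 j6 -0.76
shift [0.07, 0.01, 0.07] dist 2 mm
turn [-0.0, -4.63, -0.0]
```

```bash
python3 -m handwheel '[[0,0,0,0,-1,0],[0,0,0,0,-2,0],[0,0,0,0,-3,0],[0,0,0,0,-4,0],[0,0,0,0,-4.6,0]]';python3 go.py .609 .214 .091 199
```

```text
clock: 28.08
eef_pos: [0.6087, 0.2132, 0.2402]
tool_rot: [-0.413, -0.574, 0.574, 0.413]
ft_force: [0.4, 0.3, -0.1]
grip_width: 0.0853
t 28.07 p [0.6087 0.2132 0.2402] w 0.0853 F [ 0.4  0.3 -0.1] yawz -161.5 j1 0.34 j6 -1.56
shift [0.03, 5.97, -0.03] dist 149 mm
turn [-0.0, -0.05, -0.0]
```

```bash
python3 -m handwheel '[[0.05,0.8,0,0,0,0],[0.05,2.3,0,0,0,0],[0.05,4,0,0,0,0],[0.05,5.4,0,0,0,0],[0.05,5.95,0,0,0,0]]'; python3 -m handwheel '[[0,0,0,0,0,0],[0,0,0,0,0,0],[0,0,0,0,0,0],[0,0,0,0,0,0],[0,0,0,0,0,0]]' -1;python3 go.py .609 .214 .091 199
```

```text
clock: 28.7
eef_pos: [0.6065, 0.2139, 0.0888]
tool_rot: [-0.413, -0.572, 0.575, 0.415]
ft_force: [0.0, -0.2, 0.4]
grip_width: 0.0853
clock: 29.32
eef_pos: [0.6088, 0.2158, 0.0943]
tool_rot: [0.414, 0.575, -0.573, -0.412]
ft_force: [-2.7, -0.9, 6.4]
grip_width: 0.0464
t 29.32 p [0.6088 0.2158 0.0943] w 0.0464 F [-2.7 -0.9  6.4] yawz -161.5 j1 0.34 j6 -1.55
shift [-0.07, 0.13, 0.01] dist 4 mm
turn [0.02, -0.05, -0.0]
```

```bash
for i in 1; do python3 -m handwheel '[[0,0,0,0,0.9,0],[0,0,0,0,1.8,0],[0,0,0,0,2.7,0],[0,0,0,0,3.6,0],[0,0,0,0,4.5,0]]'; done; python3 go.py
python3 - <<'E'
from h import *; from workcell import bot
s=bot.camera("side"); save(s,"k1",240,200,160,120,5)
E
```

```text
clock: 29.95
eef_pos: [0.6113, 0.2156, 0.0943]
tool_rot: [0.604, 0.373, -0.368, -0.601]
ft_force: [4.8, -1.4, 1.7]
grip_width: 0.0461
t 29.95 p [0.6113 0.2156 0.0943] w 0.0461 F [ 4.8 -1.4  1.7] yawz 153.2 j1 0.34 j6 -0.76
```

View pics/k1.png

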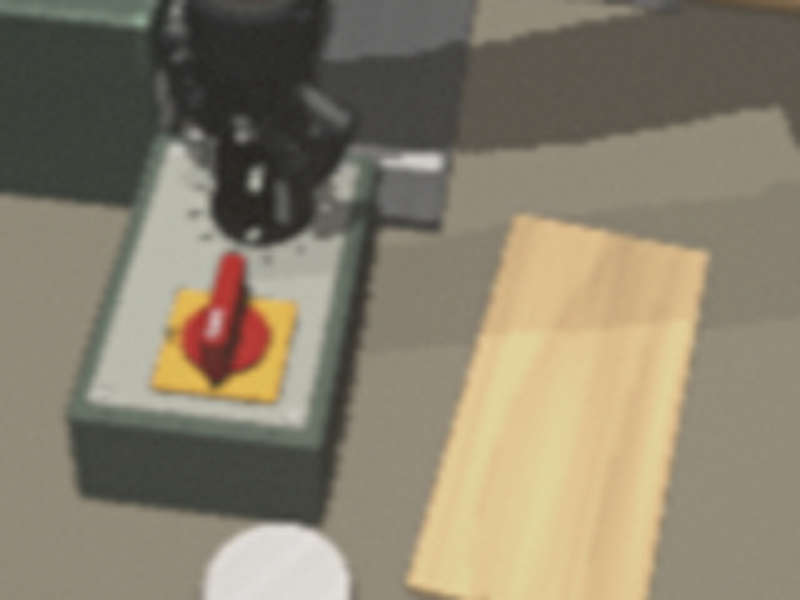

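The line moved about 45° clockwise with the grip. I'll continue.

```bash
python3 -m handwheel '[[0,0,0,0,0.9,0],[0,0,0,0,1.8,0],[0,0,0,0,2.7,0],[0,0,0,0,3.6,0],[0,0,0,0,4.5,0]]';python3 -m handwheel '[[0,0,0,0,0.9,0],[0,0,0,0,1.8,0],[0,0,0,0,2.7,0],[0,0,0,0,3.6,0],[0,0,0,0,4.5,0]]';python3 -m handwheel '[[0,0,0,0,0.9,0],[0,0,0,0,1.8,0],[0,0,0,0,2.7,0],[0,0,0,0,3.6,0],[0,0,0,0,4.5,0]]'; python3 -m handwheel '[[0,0,0,0,0,0],[0,0,0,0,0,0],[0,0,0,0,0,0],[0,0,0,0,0,0],[0,0,0,0,0,0]]'; python3 go.py
```

```text
clock: 30.62
eef_pos: [0.613, 0.2136, 0.0944]
tool_rot: [0.7, 0.116, -0.108, -0.696]
ft_force: [9.3, -6.4, 1.4]
grip_width: 0.0465
clock: 31.25
eef_pos: [0.6127, 0.211, 0.0943]
tool_rot: [0.69, -0.16, 0.168, -0.686]
ft_force: [7.6, -11.2, 4.4]
grip_width: 0.0465
clock: 31.88
eef_pos: [0.6106, 0.2095, 0.0943]
tool_rot: [0.574, -0.411, 0.419, -0.571]
ft_force: [2.7, -17.0, 8.9]
grip_width: 0.0466
clock: 32.5
eef_pos: [0.6106, 0.2095, 0.0943]
tool_rot: [0.575, -0.41, 0.418, -0.572]
ft_force: [2.5, -15.9, 8.6]
grip_width: 0.046
t 32.50 p [0.6106 0.2095 0.0943] w 0.0460 F [  2.5 -15.9   8.6] yawz 18.4 j1 0.34 j6 1.59
```

```bash
python3 -m handwheel '[[0,0,0,0,0,0],[0,0,0,0,0,0],[0,-0.6,0,0,0,0],[0,-2.5,0,0,0,0],[0,-5,0,0,0,0]]' 1;python3 -m handwheel '[[0,-0.5,0,0,-0.9,0],[0,-0.5,0,0,-1.8,0],[0,-0.5,0,0,-2.7,0],[0,-0.5,0,0,-3.6,0],[0,-0.5,0,0,-4.5,0]]';python3 go.py .6035 .3245 .24 182.6
python3 - <<'E'
from h import *; from workcell import bot
s=bot.camera("side"); save(s,"l1",240,180,160,120,5)
s=bot.camera("scene"); save(s,"l2",320,100,160,120,5)
E
```

```text
clock: 33.12
eef_pos: [0.6066, 0.216, 0.2173]
tool_rot: [0.575, -0.413, 0.412, -0.573]
ft_force: [2.2, 0.7, 0.6]
grip_width: 0.0856
clock: 33.75
eef_pos: [0.6077, 0.2164, 0.2306]
tool_rot: [-0.689, 0.159, -0.16, 0.689]
ft_force: [0.2, -0.5, -0.7]
grip_width: 0.0851
t 33.75 p [0.6077 0.2164 0.2306] w 0.0851 F [ 0.2 -0.5 -0.7] yawz 63.9 j1 0.34 j6 0.80
shift [-2.05, -0.37, 3.81] dist 109 mm
turn [0.0, -11.87, 0.01]
```

View pics/l1.png

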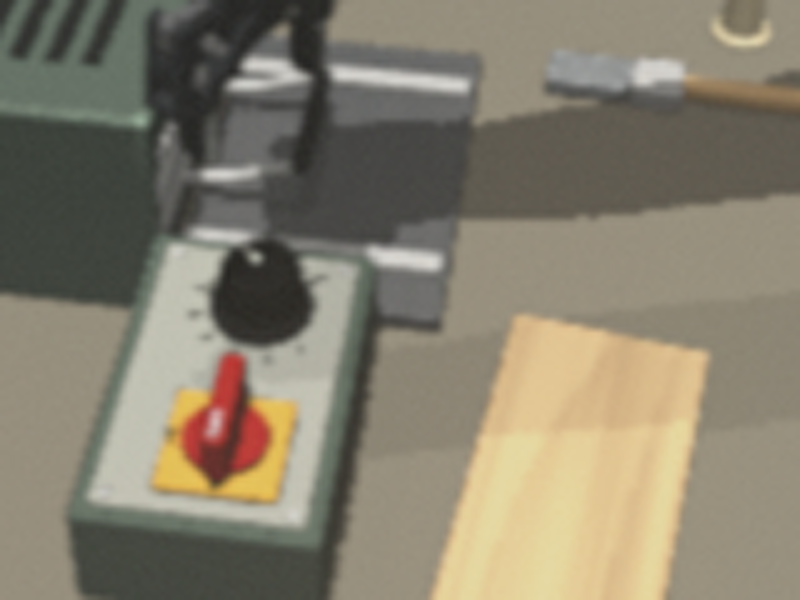

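View pics/l2.png

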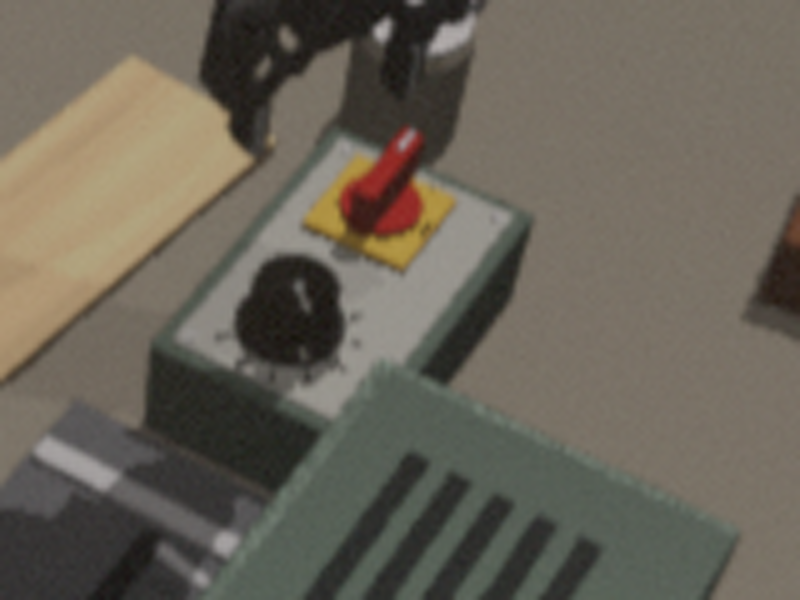

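Run:
```python
from h import *; from workcell import bot
c=bot.camera("wrist"); save(c,"m1",200,80,240,180,3)
s=bot.camera("scene"); P=plane(s,[(320+298/5,100+283/5),(320+310/5,100+310/5)],.121); print(P.round(3),np.degrees(np.arctan2(*(P[1]-P[0])[1::-1])))
for k in (5,6,7):
  a=np.radians(137.6-30*k); print(k,proj(c,[(.609,.2145,.121),(.609+.02*np.cos(a),.2145+.02*np.sin(a),.121)]).round(1).tolist())
```

```text
[[0.612 0.213 0.121]
 [0.628 0.199 0.121]] -39.185699176109935
5 [[314.1, 202.5], [320.6, 226.7]]
6 [[314.1, 202.5], [306.9, 226.5]]
7 [[314.1, 202.5], [295.1, 220.0]]
```

View pics/m1.png

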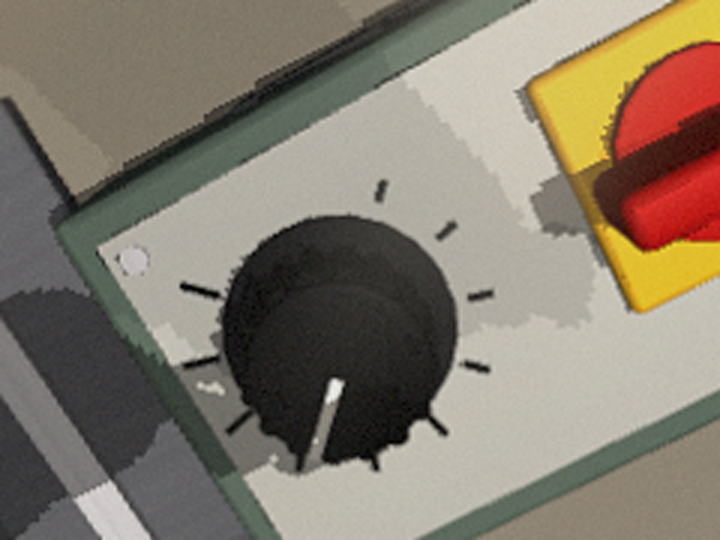

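The line lies on the seventh tick, which is six clicks from zero, and it matches the projected click-6 direction. Now the isolator.

```bash
python3 -m handwheel '[[-0.5,-0.1,0.9,0,-1,0],[-1,-0.3,1.8,0,-2,0],[-1.5,-0.3,2.8,0,-3,0],[-2,-0.3,3.7,0,-4,0],[-2,-0.3,3.8,0,-5,0]]' 0; python3 -m handwheel '[[0,0,0,0,-1,0],[0,0,0,0,-2,0],[0,0,0,0,-3,0],[0,0,0,0,-4,0],[0,0,0,0,-5,0]]'; python3 go.py .6035 .3245 .24 182.6
```

```text
clock: 34.58
eef_pos: [0.6047, 0.3254, 0.2367]
tool_rot: [-0.692, -0.147, 0.147, 0.692]
ft_force: [1.3, -0.9, 0.0]
grip_width: 0.0427
clock: 35.2
eef_pos: [0.6052, 0.3232, 0.2371]
tool_rot: [-0.565, -0.425, 0.424, 0.566]
ft_force: [-0.2, -0.2, -0.8]
grip_width: 0.0422
t 35.20 p [0.6052 0.3232 0.2371] w 0.0422 F [-0.2 -0.2 -0.8] yawz 163.8 j1 0.49 j6 -0.80
shift [0.03, -0.12, 0.08] dist 4 mm
turn [0.0, -1.88, 0.0]
```

```bash
python3 -m handwheel '[[0,0,0,0,-1,0],[0,0,0,0,-1.9,0],[0,0,0,0,-1.9,0],[0,0,0,0,-1.9,0],[0,0,0,0,-1.9,0]]'
python3 - <<'E'
from h import *; from workcell import bot
c=bot.camera("wrist"); save(c,"n1",160,60,320,240,2.5); print(proj(c,[(.6035,.3245,.128),(.609,.2145,.121)]))
E
python3 go.py .6035 .3245 .097 182.6
```

```text
clock: 35.83
eef_pos: [0.6053, 0.323, 0.2369]
tool_rot: [0.489, 0.511, -0.511, -0.489]
ft_force: [-0.5, -0.2, 0.2]
grip_width: 0.0424
[[318.882723   202.17644977]
 [317.98267253  41.7601575 ]]
t 35.88 p [0.6053 0.323  0.2368] w 0.0425 F [-0.  -0.8 -0.3] yawz -177.5 j1 0.49 j6 -1.12
shift [0.06, 5.59, 0.07] dist 140 mm
turn [0.0, -0.01, 0.0]
```

View pics/n1.png

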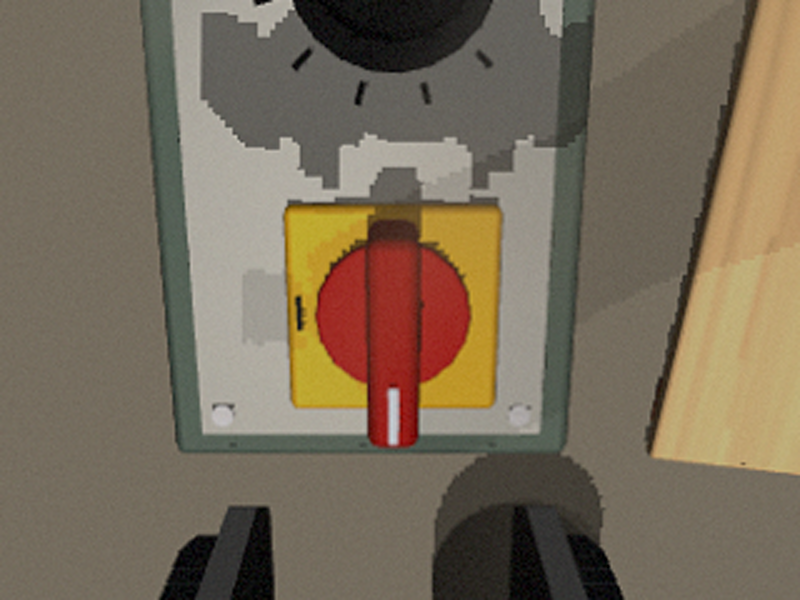

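Run:
```python
from h import *; from workcell import bot
c=bot.camera("wrist"); print(plane(c,[(160+393/2.5,60+343/2.5)],.128),plane(c,[(160+394/2.5,60+307/2.5)],.083),plane(c,[(160+393/2.5,60+242/2.5),(160+393/2.5,60+445/2.5)],.128))
```

```text
[[0.60491316 0.32066393 0.128     ]] [[0.60441391 0.32244131 0.083     ]] [[0.6062332  0.29061125 0.128     ]
 [0.6034717  0.35345557 0.128     ]]
```

```bash
python3 go.py .604 .322 .097 182.6; python3 -m handwheel '[[0,0.8,0.05,0,0,0],[0,2.2,0.05,0,0,0],[0,3.8,0.05,0,0,0],[0,5,0.05,0,0,0],[0,5.6,0.05,0,0,0]]'; python3 -m handwheel '[[0,0,0,0,0,0],[0,0,0,0,0,0],[0,0,0,0,0,0],[0,0,0,0,0,0],[0,0,0,0,0,0]]' -1; python3 go.py
```

```text
t 35.92 p [0.6053 0.323  0.2368] w 0.0427 F [ 0.2 -0.1 -0. ] yawz -177.5 j1 0.49 j6 -1.12
shift [-0.04, 5.59, 0.06] dist 140 mm
turn [0.0, -0.01, 0.0]
clock: 36.55
eef_pos: [0.603, 0.3223, 0.0945]
tool_rot: [-0.488, -0.51, 0.512, 0.489]
ft_force: [-0.2, 0.7, 0.5]
grip_width: 0.0429
clock: 37.17
eef_pos: [0.6048, 0.3231, 0.0978]
tool_rot: [0.489, 0.512, -0.51, -0.488]
ft_force: [2.3, 0.1, -0.9]
grip_width: 0.015
t 37.17 p [0.6048 0.3231 0.0978] w 0.0150 F [ 2.3  0.1 -0.9] yawz -177.4 j1 0.49 j6 -1.12
```

```bash
python3 -m handwheel '[[0,0,0,0,0.9,0],[0,0,0,0,1.8,0],[0,0,0,0,2.7,0],[0,0,0,0,3.6,0],[0,0,0,0,4.5,0]]'; python3 -m handwheel '[[0,0,0,0,1,0],[0,0,0,0,2,0],[0,0,0,0,3,0],[0,0,0,0,4,0],[0,0,0,0,4.6,0]]'; python3 go.py
python3 - <<'E'
from h import *; from workcell import bot
s=bot.camera("side"); save(s,"p1",240,180,160,120,5)
s=bot.camera("scene"); save(s,"p2",320,100,160,120,5)
E
```

```text
clock: 37.8
eef_pos: [0.6054, 0.323, 0.0978]
tool_rot: [0.648, 0.285, -0.282, -0.648]
ft_force: [3.3, -0.2, -2.0]
grip_width: 0.0151
clock: 38.42
eef_pos: [0.6056, 0.3225, 0.0978]
tool_rot: [0.707, 0.01, -0.007, -0.707]
ft_force: [3.1, -1.7, -0.9]
grip_width: 0.015
t 38.42 p [0.6056 0.3225 0.0978] w 0.0150 F [ 3.1 -1.7 -0.9] yawz 91.3 j1 0.49 j6 0.47
```

View pics/p1.png

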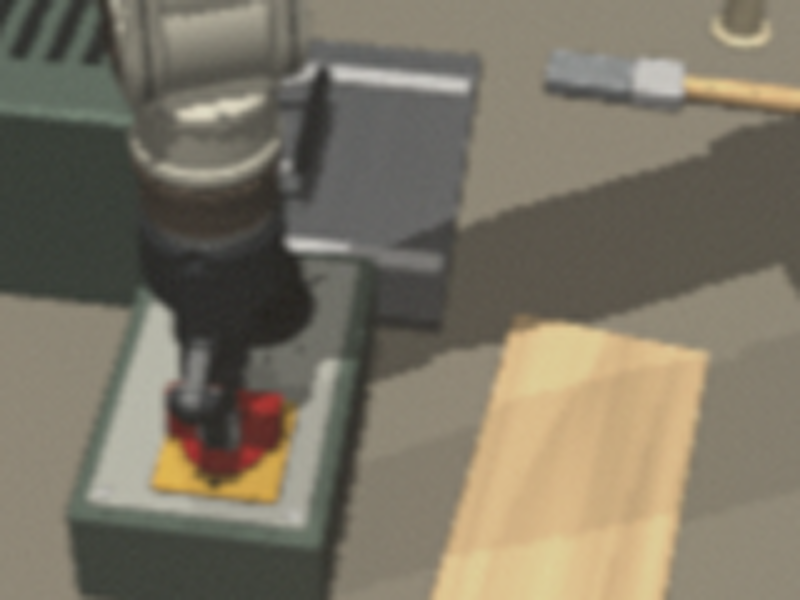

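View pics/p2.png

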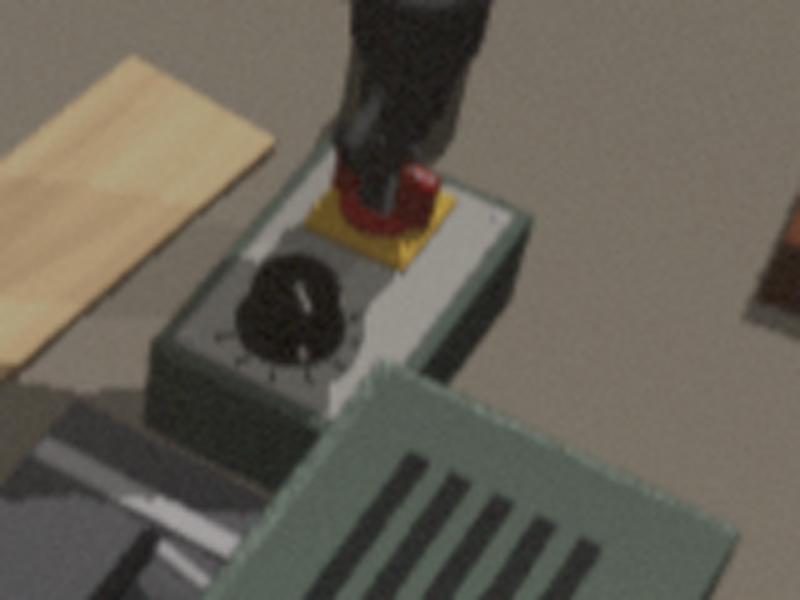

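The isolator is on, with the bar along the machine's x and the dial still at six. I hold for about 5 s.

```bash
H='[[0,0,0,0,0,0],[0,0,0,0,0,0],[0,0,0,0,0,0],[0,0,0,0,0,0],[0,0,0,0,0,0]]'
python3 -m handwheel '[[0,0,0,0,0,0],[0,0,0,0,0,0],[0,0,0,0,0,0],[0,0,0,0,0,0],[0,0,0,0,0,0]]'
python3 -m handwheel '[[0,0,0,0,0,0],[0,0,0,0,0,0],[0,0,0,0,0,0],[0,0,0,0,0,0],[0,0,0,0,0,0]]' >/dev/null
python3 -m handwheel '[[0,0,0,0,0,0],[0,0,0,0,0,0],[0,0,0,0,0,0],[0,0,0,0,0,0],[0,0,0,0,0,0]]' >/dev/null
python3 -m handwheel '[[0,0,0,0,0,0],[0,0,0,0,0,0],[0,0,0,0,0,0],[0,0,0,0,0,0],[0,0,0,0,0,0]]' >/dev/null
python3 -m handwheel '[[0,0,0,0,0,0],[0,0,0,0,0,0],[0,0,0,0,0,0],[0,0,0,0,0,0],[0,0,0,0,0,0]]' >/dev/null
python3 -m handwheel '[[0,0,0,0,0,0],[0,0,0,0,0,0],[0,0,0,0,0,0],[0,0,0,0,0,0],[0,0,0,0,0,0]]' >/dev/null
python3 -m handwheel '[[0,0,0,0,0,0],[0,0,0,0,0,0],[0,0,0,0,0,0],[0,0,0,0,0,0],[0,0,0,0,0,0]]' >/dev/null
python3 -m handwheel '[[0,0,0,0,0,0],[0,0,0,0,0,0],[0,0,0,0,0,0],[0,0,0,0,0,0],[0,0,0,0,0,0]]'
```

```text
clock: 39.15
eef_pos: [0.6056, 0.3225, 0.0978]
tool_rot: [0.707, 0.012, -0.009, -0.707]
ft_force: [4.4, -3.3, -0.9]
grip_width: 0.015
clock: 43.52
eef_pos: [0.6056, 0.3225, 0.0978]
tool_rot: [0.707, 0.012, -0.009, -0.707]
ft_force: [5.1, -2.1, 0.1]
grip_width: 0.0154
```

```bash
python3 -m handwheel '[[0,0,0,0,-1,0],[0,0,0,0,-2,0],[0,0,0,0,-3,0],[0,0,0,0,-4,0],[0,0,0,0,-5,0]]'; python3 -m handwheel '[[0,0,0,0,-1,0],[0,0,0,0,-2,0],[0,0,0,0,-3,0],[0,0,0,0,-4,0],[0,0,0,0,-4.2,0]]'; python3 -m handwheel '[[0,0,0,0,0,0],[0,0,0,0,0,0],[0,-0.6,0,0,0,0],[0,-2.5,0,0,0,0],[0,-5,0,0,0,0]]' 0;python3 go.py
python3 - <<'E'
from h import *; from workcell import bot
s=bot.camera("side"); save(s,"q1",240,180,160,120,5)
E
```

```text
clock: 44.15
eef_pos: [0.6053, 0.323, 0.0978]
tool_rot: [0.636, 0.311, -0.309, -0.636]
ft_force: [4.3, -1.4, -0.5]
grip_width: 0.0153
clock: 44.78
eef_pos: [0.6048, 0.3232, 0.0978]
tool_rot: [0.485, 0.516, -0.514, -0.484]
ft_force: [2.7, 0.1, 1.2]
grip_width: 0.0151
clock: 45.4
eef_pos: [0.6029, 0.3226, 0.2222]
tool_rot: [-0.484, -0.514, 0.516, 0.485]
ft_force: [0.2, 0.7, 1.0]
grip_width: 0.0429
t 45.40 p [0.6029 0.3226 0.2222] w 0.0429 F [0.2 0.7 1. ] yawz -176.4 j1 0.49 j6 -1.14
```

View pics/q1.png

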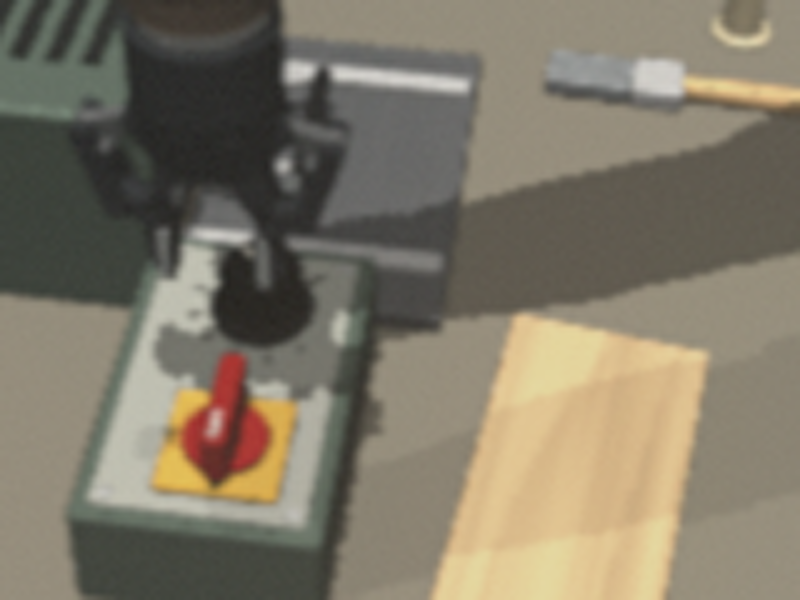

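The isolator is off again. I keep this wrist yaw, which is an equivalent grasp, and go to the handle.

```bash
python3 go.py .622 .004 .22 182.6; python3 -m handwheel '[[-1.5,0,-0.1,0,0.1,0],[-3.5,0,-0.2,0,0.1,0],[-5.8,0,-0.3,0,0.1,0],[-8,0,-0.4,0,0.1,0],[-10,0,-0.5,0,0.1,0]]' 0; python3 go.py .624 .004 .22 182.6
```

```text
t 45.45 p [0.6063 0.3244 0.2346] w 0.0428 F [1.  0.6 6.9] yawz -176.4 j1 0.49 j6 -1.14
shift [-12.83, 0.5, 0.18] dist 321 mm
turn [0.07, 0.1, 0.04]
clock: 46.08
eef_pos: [0.6322, 0.0724, 0.2232]
tool_rot: [0.489, 0.511, -0.51, -0.488]
ft_force: [0.9, 0.1, 0.4]
grip_width: 0.0429
t 46.08 p [0.6322 0.0724 0.2232] w 0.0429 F [0.9 0.1 0.4] yawz -177.5 j1 0.11 j6 -1.50
shift [-2.72, 0.12, 0.45] dist 69 mm
turn [0.01, -0.01, 0.0]
```

```bash
python3 -m handwheel '[[-0.5,0,0.1,0,0,0],[-1.2,0,0.2,0,0,0],[-2,0,0.4,0,0,0],[-2.7,0,0.45,0,0,0],[-2.7,0,0.45,0,0,0]]';  python3 go.py .624 .004 .035 182.6;  python3 - <<'E'
from h import *; from workcell import bot
c=bot.camera("wrist"); save(c,"r1"); print(proj(c,[(.624,.004,.054)]))
E
```

```text
clock: 46.7
eef_pos: [0.6238, 0.0052, 0.2219]
tool_rot: [0.489, 0.511, -0.511, -0.489]
ft_force: [0.8, -0.8, -0.3]
grip_width: 0.0429
t 46.70 p [0.6238 0.0052 0.2219] w 0.0429 F [ 0.8 -0.8 -0.3] yawz -177.5 j1 0.01 j6 -1.61
shift [-0.05, 7.48, -0.0] dist 187 mm
turn [0.0, -0.01, 0.0]
[[316.38881656 177.72495382]]
```

View pics/r1.png

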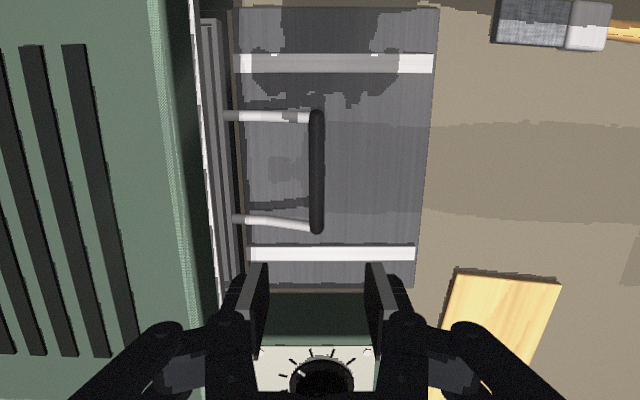

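The bar is centred at (317,172) between the jaws, as predicted at (316,178). I descend, grip and pull.

```bash
python3 -m handwheel '[[0,0.8,0,0,0,0],[0,2.6,0,0,0,0],[0,4.8,0,0,0,0],[0,6.7,0,0,0,0],[0,7.5,0,0,0,0]]'; python3 -m handwheel '[[0,0,0,0,0,0],[0,0,0,0,0,0],[0,0,0,0,0,0],[0,0,0,0,0,0],[0,0,0,0,0,0]]' -1; python3 -m handwheel '[[0,0,0.1,0,0,0],[0,0,0.4,0,0,0],[0,0,0.9,0,0,0],[0,0,1.5,0,0,0],[0,0,2.1,0,0,0]]'; python3 -m handwheel '[[0,0,0.7,0,0,0],[0,0,1.4,0,0,0],[0,0,2.1,0,0,0],[0,0,2.8,0,0,0],[0,0,3.4,0,0,0]]'; python3 -m handwheel '[[0,0,0.5,0,0,0],[0,0,1,0,0,0],[0,0,1.4,0,0,0],[0,0,1.7,0,0,0],[0,0,1.8,0,0,0]]';python3 go.py .439 -.004 .037 182.6
```

```text
clock: 47.38
eef_pos: [0.6213, 0.0073, 0.0304]
tool_rot: [-0.487, -0.51, 0.513, 0.49]
ft_force: [1.0, -0.6, 0.1]
grip_width: 0.043
clock: 48.0
eef_pos: [0.6239, 0.0069, 0.0348]
tool_rot: [0.488, 0.512, -0.511, -0.489]
ft_force: [-1.2, 3.2, -2.5]
grip_width: 0.012
clock: 48.62
eef_pos: [0.5721, 0.0046, 0.0348]
tool_rot: [0.489, 0.512, -0.51, -0.488]
ft_force: [1.6, 5.2, -5.8]
grip_width: 0.012
clock: 49.25
eef_pos: [0.4868, 0.0008, 0.0347]
tool_rot: [0.489, 0.512, -0.51, -0.488]
ft_force: [2.1, 5.9, -6.4]
grip_width: 0.0119
clock: 49.88
eef_pos: [0.4416, -0.0012, 0.0347]
tool_rot: [0.489, 0.512, -0.51, -0.489]
ft_force: [0.8, 5.7, -7.0]
grip_width: 0.0122
t 49.88 p [ 0.4416 -0.0012  0.0347] w 0.0122 F [ 0.8  5.7 -7. ] yawz -177.4 j1 -0.00 j6 -1.62
shift [-0.11, -0.09, 0.11] dist 4 mm
turn [0.01, -0.0, 0.01]
```

```bash
python3 -m handwheel '[[0,0,0.1,0,0,0],[0,0,0.1,0,0,0],[0,0,0,0,0,0],[0,0,0,0,0,0],[0,0,0,0,0,0]]'; python3 -m handwheel '[[0,0,0,0,0,0],[0,0,0,0,0,0],[0,-1,0,0,0,0],[0,-3.5,0,0,0,0],[0,-6,0,0,0,0]]' 0; python3 -m handwheel '[[0.5,-1,0,0,1,0],[1,-1.5,-0.5,0,2,0],[1.5,-1.5,-1.5,0,3,0],[2,-1.5,-3,0,4,0],[2.2,-1.5,-4.5,0,5,0]]' 1; python3 -m handwheel '[[0,0,0,0,1,0],[0,0,0,0,2,0],[0,0,0,0,3,0],[0,0,0,0,3.9,0],[0,0,0,0,3.9,0]]'
python3 - <<'E'
from h import *; from workcell import bot
c=bot.camera("wrist"); save(c,"s1");c=bot.camera("scene"); save(c,"s1s",220,90,240,180,3)
E
python3 go.py .586 .0625 .23 92.6
```

```text
clock: 50.5
eef_pos: [0.4413, -0.0012, 0.0347]
tool_rot: [0.488, 0.512, -0.511, -0.489]
ft_force: [-0.9, 5.4, -4.3]
grip_width: 0.012
clock: 51.12
eef_pos: [0.4414, -0.0025, 0.1863]
tool_rot: [-0.489, -0.511, 0.511, 0.489]
ft_force: [1.4, -0.9, 0.0]
grip_width: 0.043
clock: 51.75
eef_pos: [0.5529, 0.0582, 0.2228]
tool_rot: [0.66, 0.255, -0.254, -0.659]
ft_force: [-0.3, -0.8, 0.6]
grip_width: 0.0853
clock: 52.38
eef_pos: [0.5517, 0.0575, 0.2223]
tool_rot: [0.707, 0.023, -0.022, -0.707]
ft_force: [0.2, 0.4, 0.4]
grip_width: 0.0856
t 52.48 p [0.5516 0.0577 0.2221] w 0.0856 F [ 1.  -0.2 -0.3] yawz 93.7 j1 0.10 j6 0.04
shift [1.38, -0.31, 0.1] dist 36 mm
turn [0.0, 0.11, 0.0]
```

View pics/s1.png

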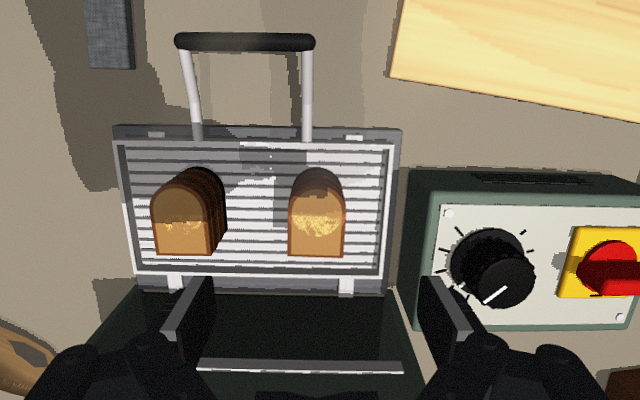

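View pics/s1s.png

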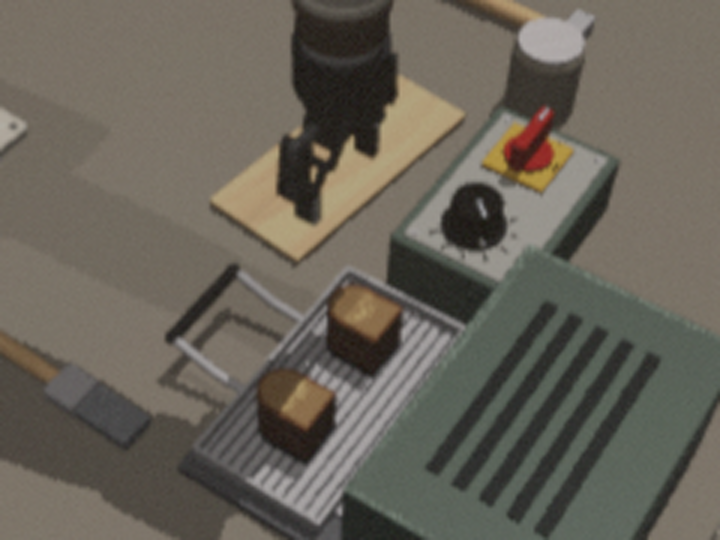

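Heels still stand where placed: B's straight edge is (289,256)–(343,256), and A's is (156,254)–(210,254).

Run:
```python
from h import *; from workcell import bot
c=bot.camera("wrist")
for p in ([(289,256),(343,256)],[(156,254),(210,254)]):
  P=plane(c,p,.084); m=P.mean(0); e=P[1]-P[0]; n=np.array([e[1],-e[0]])/np.linalg.norm(e[:2]); print(P.round(4)[:,:2].tolist(),np.linalg.norm(e),np.degrees(np.arctan2(e[1],e[0])),"mid",m[:2]-.033*n,"grip",m[:2]-.027*n)
```

```text
[[0.6143, 0.0381], [0.6113, 0.0851]] 0.04701900466713722 93.65612349430415 mid [0.5798491  0.05949377] grip [0.58583689 0.05987638]
[[0.6204, -0.0789], [0.617, -0.0309]] 0.04811683852529359 94.03299233137915 mid [ 0.58574129 -0.05719865] grip [ 0.59172643 -0.05677666]
```

```bash
python3 go.py .586 .060 .041 92.6; python3 -m handwheel '[[0.7,0.2,0.1,0,0.1,0],[1.38,1.5,0.1,0,0.1,0],[1.38,3.8,0.1,0,0.1,0],[1.38,6.2,0.1,0,0.1,0],[1.38,7.2,0.1,0,0.1,0]]'; python3 -m handwheel '[[0,0,0,0,0,0],[0,0,0,0,0,0],[0,0,0,0,0,0],[0,0,0,0,0,0],[0,0,0,0,0,0]]' -1; python3 -m handwheel '[[0,-0.5,0,0,0,0],[0,-1.5,0,0,0,0],[0,-3,0,0,0,0],[0,-4,0,0,0,0],[0,-4.5,0,0,0,0]]'; python3 go.py .418 .330 .15 86.5
```

```text
t 52.52 p [0.5516 0.0578 0.222 ] w 0.0853 F [ 0.2 -0.   0.3] yawz 93.7 j1 0.10 j6 0.04
shift [1.38, 7.24, 0.0] dist 184 mm
turn [0.0, 0.11, 0.0]
clock: 53.15
eef_pos: [0.5828, 0.0623, 0.0377]
tool_rot: [0.707, 0.014, -0.019, -0.707]
ft_force: [-0.3, -0.3, 0.1]
grip_width: 0.085
clock: 53.78
eef_pos: [0.5872, 0.0629, 0.0437]
tool_rot: [-0.707, -0.017, 0.015, 0.707]
ft_force: [0.9, 0.1, 6.2]
grip_width: 0.0496
clock: 54.4
eef_pos: [0.5863, 0.0628, 0.1563]
tool_rot: [-0.707, -0.017, 0.015, 0.707]
ft_force: [0.6, 0.2, -1.7]
grip_width: 0.0493
t 54.40 p [0.5863 0.0628 0.1563] w 0.0493 F [ 0.6  0.2 -1.7] yawz 92.6 j1 0.11 j6 0.06
shift [-6.25, 0.24, 10.98] dist 316 mm
turn [-0.0, 0.61, 0.01]
```

```bash
python3 -m handwheel '[[-1,0,1,0,0,0],[-2.4,0,2.5,0,0.1,0],[-3.8,0,4.5,0,0.2,0],[-5,0,6.6,0,0.4,0],[-5.8,0,8.5,0,0.6,0]]'; python3 -m handwheel '[[-0.2,0,0.8,0,0,0],[-0.4,0,1.6,0,0,0],[-0.5,0,2.2,0,0,0],[-0.5,0,2.4,0,0,0],[-0.5,0,2.4,0,0,0]]'; python3 go.py .4185 .3305 .037 86.2
python3 - <<'E'
from h import *; from workcell import bot
c=bot.camera("wrist"); save(c,"t1"); c=bot.camera("side"); save(c,"t1d",260,180,240,180,3);c=bot.camera("scene"); save(c,"t1s",220,60,240,180,3)
E
```

```text
clock: 55.02
eef_pos: [0.4292, 0.2694, 0.1538]
tool_rot: [0.707, -0.022, 0.021, -0.706]
ft_force: [0.3, 0.0, -2.1]
grip_width: 0.0491
clock: 55.65
eef_pos: [0.423, 0.3288, 0.1541]
tool_rot: [0.707, -0.022, 0.021, -0.707]
ft_force: [-0.1, 0.1, -0.7]
grip_width: 0.0494
t 55.65 p [0.423  0.3288 0.1541] w 0.0494 F [-0.1  0.1 -0.7] yawz 86.5 j1 0.66 j6 0.72
shift [-0.18, 4.68, 0.06] dist 117 mm
turn [0.0, 0.03, -0.0]
```

View pics/t1.png

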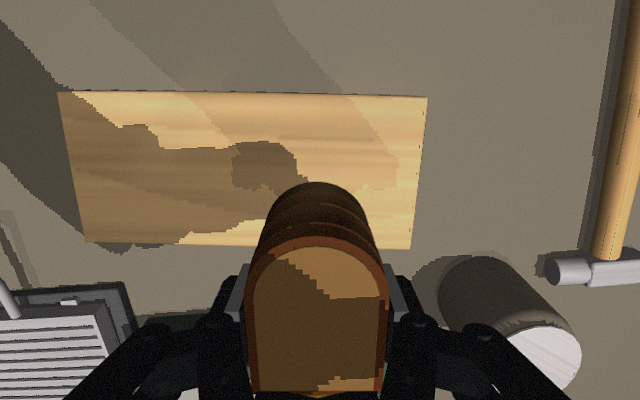

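View pics/t1s.png

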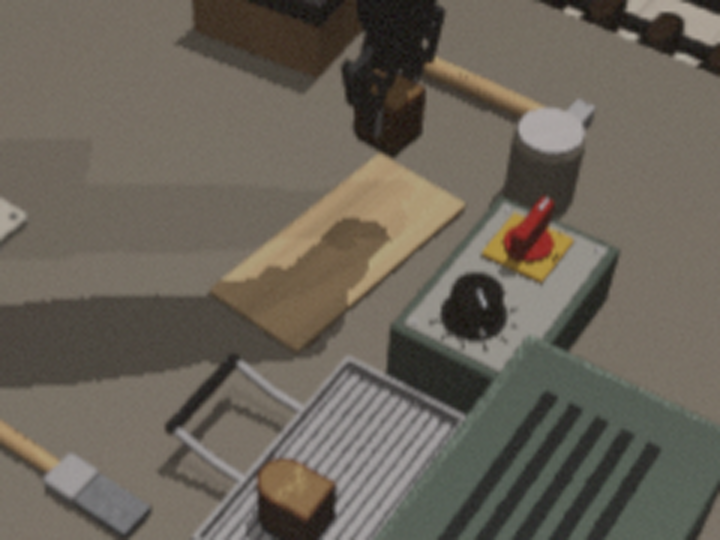

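Wrist view: the board corners are at (58,91), (428,97), (411,249) and (85,243).

Run:
```python
from h import *; from workcell import bot
c=bot.camera("wrist"); P=plane(c,[(58,91),(428,97),(411,249),(85,243)],.012)[:,:2]; m=P.mean(0)
print(P.round(4).tolist(),m,[np.linalg.norm(P[i]-P[i-1]) for i in range(4)],np.degrees(np.arctan2(*(P[1]-P[0])[::-1])))
u=(P[1]-P[0])/np.linalg.norm(P[1]-P[0]); n=np.array([u[1],-u[0]])
print("B grip",m+.06*u+.007*n,"A grip",m-.06*u+.006*n)
```

```text
[[0.3316, 0.1321], [0.3559, 0.4185], [0.4843, 0.4083], [0.4614, 0.1191]] [0.40831124 0.26951122] [np.float64(0.13047661971159022), np.float64(0.28738548897864385), np.float64(0.12879136225565818), np.float64(0.29005912990326427)] 85.14124788706052
B grip [0.42036807 0.32870271] A grip [0.40920771 0.20921863]
```

```bash
python3 go.py .4203 .3287 .037 85.2; python3 -m handwheel '[[-0.1,0.4,0.05,0,0.1,0],[-0.1,1.5,0.05,0,0.1,0],[-0.1,3,0.05,0,0.1,0],[-0.1,4.2,0.05,0,0.1,0],[-0.1,4.65,0.05,0,0.1,0]]'; python3 -m handwheel '[[0,0.05,0,0,0,0],[0,0.1,0,0,0,0],[0,0.15,0,0,0,0],[0,0.15,0,0,0,0],[0,0.15,0,0,0,0]]'; python3 go.py .4203 .3287 .0315 85.2
```

```text
t 55.85 p [0.4228 0.3284 0.1543] w 0.0491 F [-0.4  0.1 -1.7] yawz 86.5 j1 0.66 j6 0.72
shift [-0.1, 4.69, 0.01] dist 117 mm
turn [0.0, 0.13, -0.0]
clock: 56.48
eef_pos: [0.4184, 0.3292, 0.0357]
tool_rot: [0.708, -0.029, 0.026, -0.706]
ft_force: [-0.6, 0.2, -0.9]
grip_width: 0.0497
clock: 57.1
eef_pos: [0.4203, 0.3307, 0.0347]
tool_rot: [-0.706, 0.027, -0.028, 0.707]
ft_force: [0.4, 0.2, -1.1]
grip_width: 0.0493
t 57.10 p [0.4203 0.3307 0.0347] w 0.0493 F [ 0.4  0.2 -1.1] yawz 85.6 j1 0.67 j6 0.74
shift [0.01, 0.13, -0.08] dist 4 mm
turn [-0.0, 0.04, 0.0]
```

```bash
python3 -m handwheel '[[0,0.03,0,0,0,0],[0,0.06,0,0,0,0],[0,0.1,0,0,0,0],[0,0.14,0,0,0,0],[0,0.14,0,0,0,0]]'; python3 go.py; python3 -m handwheel '[[0,0,0,0,0,0],[0,0,0,0,0,0],[0,0,0,0,0,0],[0,-0.4,0,0,0,0],[0,-1.5,0,0,0,0]]' 0.55; python3 -m handwheel '[[0,-2,0,0,0,0],[0,-4,0,0,0,0],[1,-6,-1,0,-0.2,0],[2,-6.3,-3,0,-0.4,0],[3.2,-6.3,-4.8,0,-0.7,0]]';python3 go.py .592 -.0568 .22 92.6
```

```text
clock: 57.72
eef_pos: [0.4201, 0.3305, 0.0318]
tool_rot: [-0.707, 0.027, -0.027, 0.707]
ft_force: [-2.2, -1.6, 6.8]
grip_width: 0.0496
t 57.73 p [0.4201 0.3305 0.0318] w 0.0496 F [-2.2 -1.6  6.8] yawz 85.6 j1 0.67 j6 0.74
clock: 58.35
eef_pos: [0.4191, 0.3297, 0.0678]
tool_rot: [0.707, -0.028, 0.026, -0.706]
ft_force: [0.6, 0.5, 0.6]
grip_width: 0.0664
clock: 58.98
eef_pos: [0.4917, 0.204, 0.2284]
tool_rot: [-0.706, -0.018, 0.015, 0.707]
ft_force: [1.5, 1.3, -0.1]
grip_width: 0.0661
t 58.98 p [0.4917 0.204  0.2284] w 0.0661 F [ 1.5  1.3 -0.1] yawz 92.7 j1 0.39 j6 0.35
shift [3.51, 0.34, -10.61] dist 280 mm
turn [-0.01, 0.01, 0.02]
```

```bash
python3 -m handwheel '[[0.2,0,-1.5,0,0,0],[0.5,0,-3.7,0,0,0],[1,0,-6.2,0,0,0],[1.5,0,-8.5,0,0,0],[2,0.3,-10.3,0,0,0]]' 1; python3 -m handwheel '[[0,0,-0.3,0,0,0],[0,0,-0.3,0,0,0],[0,0,-0.3,0,0,0],[0,0,-0.3,0,0,0],[0,0,-0.3,0,0,0]]'; python3 go.py .592 -.0568 .041 92.6
python3 - <<'E'
from h import *; from workcell import bot
c=bot.camera("wrist"); save(c,"u1"); c=bot.camera("scene"); save(c,"u1s",220,60,240,180,3)
E
```

```text
clock: 59.6
eef_pos: [0.5528, -0.0528, 0.2198]
tool_rot: [0.707, 0.016, -0.014, -0.707]
ft_force: [0.7, 0.6, -0.3]
grip_width: 0.0856
clock: 60.22
eef_pos: [0.5524, -0.0568, 0.2186]
tool_rot: [-0.707, -0.017, 0.016, 0.707]
ft_force: [-0.3, 0.9, 0.3]
grip_width: 0.0855
t 60.23 p [ 0.5524 -0.0568  0.2186] w 0.0855 F [-0.3  0.9  0.3] yawz 92.7 j1 -0.10 j6 -0.15
shift [1.58, 7.1, -0.07] dist 182 mm
turn [0.0, 0.01, 0.0]
```

View pics/u1.png

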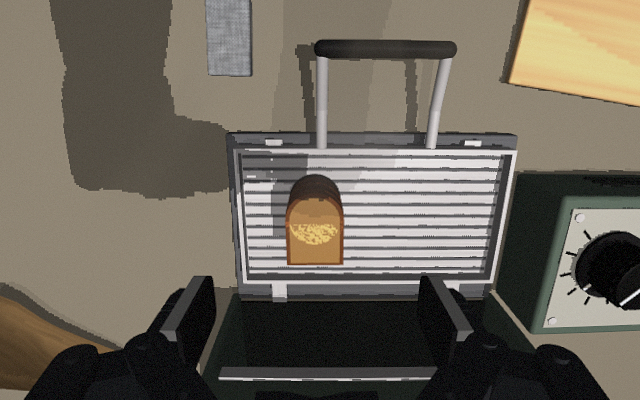

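View pics/u1s.png

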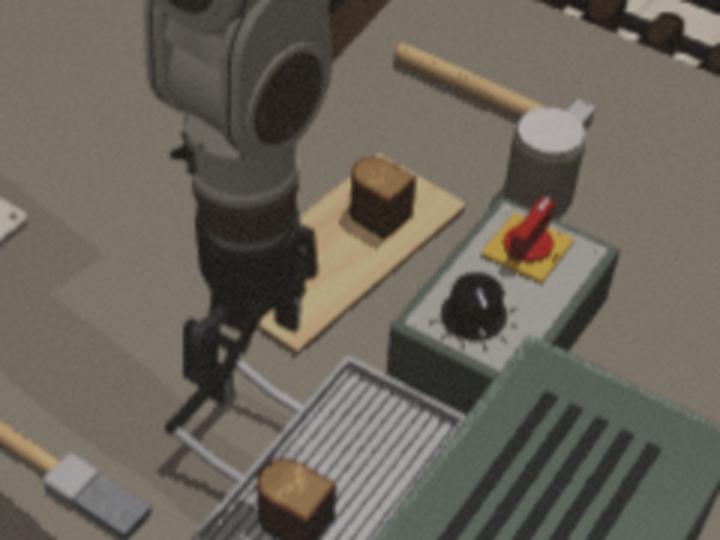

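Heel A has not moved: its straight edge is (287,264)–(343,264), centred between the jaws. Heel B stands on the board. Next I pick A.

```bash
python3 -m handwheel '[[0.8,0.2,-0.05,0,0,0],[1.58,1.5,-0.05,0,0,0],[1.58,3.8,-0.05,0,0,0],[1.58,6.2,-0.05,0,0,0],[1.58,7.1,-0.05,0,0,0]]'; python3 -m handwheel '[[0,0,0,0,0,0],[0,0,0,0,0,0],[0,0,0,0,0,0],[0,0,0,0,0,0],[0,0,0,0,0,0]]' -1; python3 -m handwheel '[[0,-0.5,0,0,0,0],[0,-1.5,0,0,0,0],[0,-3,0,0,0,0],[0,-4,0,0,0,0],[0,-4.5,0,0,0,0]]'; python3 go.py .409 .209 .15 85.4
```

```text
clock: 60.95
eef_pos: [0.5886, -0.0567, 0.0363]
tool_rot: [-0.707, -0.013, 0.019, 0.707]
ft_force: [-1.2, -0.2, 1.7]
grip_width: 0.0856
clock: 61.58
eef_pos: [0.5932, -0.0574, 0.0426]
tool_rot: [0.707, 0.017, -0.015, -0.707]
ft_force: [-1.6, -0.3, 6.5]
grip_width: 0.0493
clock: 62.2
eef_pos: [0.5925, -0.0574, 0.1552]
tool_rot: [0.707, 0.017, -0.015, -0.707]
ft_force: [0.5, 0.1, -1.4]
grip_width: 0.0493
t 62.20 p [ 0.5925 -0.0574  0.1552] w 0.0493 F [ 0.5  0.1 -1.4] yawz 92.6 j1 -0.10 j6 -0.14
shift [-6.86, 0.19, 10.97] dist 323 mm
turn [0.0, 0.72, 0.01]
```

```bash
python3 -m handwheel '[[-1,0,1,0,0,0],[-2.4,0,2.8,0,0.1,0],[-3.8,0,4.8,0,0.3,0],[-5.2,0,6.8,0,0.5,0],[-6.2,0,8.7,0,0.7,0]]'; python3 -m handwheel '[[-0.2,0,0.7,0,0,0],[-0.4,0,1.4,0,0,0],[-0.6,0,2.0,0,0,0],[-0.6,0,2.2,0,0,0],[-0.6,0,2.2,0,0,0]]'; python3 go.py .409 .209 .037 85.4
```

```text
clock: 62.82
eef_pos: [0.4249, 0.1539, 0.1528]
tool_rot: [0.707, -0.028, 0.027, -0.706]
ft_force: [0.6, 1.0, -0.5]
grip_width: 0.0494
clock: 63.45
eef_pos: [0.4167, 0.2089, 0.1531]
tool_rot: [0.707, -0.027, 0.027, -0.706]
ft_force: [0.0, -0.2, -1.4]
grip_width: 0.0494
t 63.45 p [0.4167 0.2089 0.1531] w 0.0494 F [ 0.  -0.2 -1.4] yawz 85.6 j1 0.47 j6 0.54
shift [-0.3, 4.64, -0.02] dist 116 mm
turn [0.0, 0.02, -0.0]
```

```bash
python3 -m handwheel '[[-0.3,0.4,0,0,0,0],[-0.3,1.5,0,0,0,0],[-0.3,3,0,0,0,0],[-0.3,4.2,0,0,0,0],[-0.3,4.6,0,0,0,0]]'; python3 -m handwheel '[[0,0.05,0,0,0,0],[0,0.1,0,0,0,0],[0,0.15,0,0,0,0],[0,0.2,0,0,0,0],[0,0.2,0,0,0,0]]'; python3 go.py .409 .209 .0305 85.4
```

```text
clock: 64.08
eef_pos: [0.407, 0.2081, 0.0361]
tool_rot: [0.707, -0.029, 0.026, -0.706]
ft_force: [-0.3, -0.1, -1.3]
grip_width: 0.0495
clock: 64.7
eef_pos: [0.4092, 0.2097, 0.0335]
tool_rot: [-0.707, 0.027, -0.027, 0.707]
ft_force: [-1.0, 0.5, -1.4]
grip_width: 0.0498
t 64.70 p [0.4092 0.2097 0.0335] w 0.0498 F [-1.   0.5 -1.4] yawz 85.6 j1 0.47 j6 0.55
shift [-0.01, 0.12, -0.03] dist 3 mm
turn [-0.0, 0.02, 0.0]
```

Now I lower and release, then turn towards the handle grasp.

```bash
python3 -m handwheel '[[0,0.03,0,0,0,0],[0,0.06,0,0,0,0],[0,0.1,0,0,0,0],[0,0.13,0,0,0,0],[0,0.13,0,0,0,0]]'; python3 -m handwheel '[[0,0,0,0,0,0],[0,0,0,0,0,0],[0,0,0,0,0,0],[0,-0.4,0,0,0,0],[0,-1.5,0,0,0,0]]' 0.55; python3 -m handwheel '[[0,-2,0,0,0,0],[0,-4,0,0,0,0],[0,-6,-1,0,0.5,0],[0.3,-6,-3,0,1.5,0],[0.6,-6,-5,0,2.5,0]]';python3 go.py .441 -.003 .2 2.6
```

```text
clock: 65.32
eef_pos: [0.4091, 0.2097, 0.0306]
tool_rot: [-0.707, 0.027, -0.027, 0.707]
ft_force: [-3.0, -0.5, 5.1]
grip_width: 0.0495
clock: 65.95
eef_pos: [0.408, 0.2091, 0.0673]
tool_rot: [0.707, -0.028, 0.026, -0.706]
ft_force: [-0.2, -0.4, 0.4]
grip_width: 0.066
clock: 66.58
eef_pos: [0.415, 0.083, 0.2193]
tool_rot: [-0.683, 0.18, -0.182, 0.684]
ft_force: [0.5, -0.3, 0.2]
grip_width: 0.0664
t 66.58 p [0.415  0.083  0.2193] w 0.0664 F [ 0.5 -0.3  0.2] yawz 60.3 j1 0.20 j6 0.72
shift [2.6, 0.77, -2.48] dist 92 mm
turn [-0.02, 5.77, 0.01]
```

```bash
python3 -m handwheel '[[0.6,0,-0.6,0,1,0],[1.2,0.3,-1.2,0,2,0],[1.9,0.5,-1.9,0,3,0],[2.6,0.7,-2.5,0,4,0],[2.6,0.7,-2.5,0,5,0]]' 0;python3 -m handwheel '[[0,0,0,0,0.77,0],[0,0,0,0,0.77,0],[0,0,0,0,0.77,0],[0,0,0,0,0.77,0],[0,0,0,0,0.77,0]]'; python3 go.py .44 -.003 .036 2.6
```

```text
clock: 67.2
eef_pos: [0.4404, -0.0038, 0.2003]
tool_rot: [0.542, -0.454, 0.454, -0.542]
ft_force: [-0.7, 0.4, 0.4]
grip_width: 0.0427
clock: 67.82
eef_pos: [0.4403, -0.0024, 0.2001]
tool_rot: [-0.513, 0.487, -0.487, 0.513]
ft_force: [0.4, -0.4, -0.5]
grip_width: 0.0429
t 67.83 p [ 0.4403 -0.0024  0.2001] w 0.0429 F [ 0.4 -0.4 -0.5] yawz 2.9 j1 -0.01 j6 1.51
shift [0.02, 6.57, -0.01] dist 164 mm
turn [-0.0, 0.03, -0.0]
```

```bash
python3 -m handwheel '[[0,0.8,0,0,0,0],[0,2.4,0,0,0,0],[0,4.2,0,0,0,0],[0,5.9,0,0,0,0],[0,6.55,0,0,0,0]]'; python3 -m handwheel '[[0,0,0,0,0,0],[0,0,0,0,0,0],[0,0,0,0,0,0],[0,0,0,0,0,0],[0,0,0,0,0,0]]' -1; python3 -m handwheel '[[0,0,0.2,0,0,0],[0,0,0.6,0,0,0],[0,0,1.2,0,0,0],[0,0,1.9,0,0,0],[0,0,2.6,0,0,0]]'; python3 -m handwheel '[[0,0,0.8,0,0,0],[0,0,1.6,0,0,0],[0,0,2.4,0,0,0],[0,0,3.1,0,0,0],[0,0,3.7,0,0,0]]';python3 go.py .624 .004 .037 2.6
```

```text
clock: 68.45
eef_pos: [0.4382, -0.0025, 0.0338]
tool_rot: [0.514, -0.488, 0.486, -0.511]
ft_force: [-0.1, 0.2, 0.5]
grip_width: 0.0427
clock: 69.08
eef_pos: [0.4409, -0.0025, 0.0368]
tool_rot: [-0.512, 0.487, -0.488, 0.513]
ft_force: [1.4, 0.6, -3.4]
grip_width: 0.0119
clock: 69.7
eef_pos: [0.5064, 0.0004, 0.0368]
tool_rot: [0.512, -0.487, 0.488, -0.512]
ft_force: [-2.0, -0.5, 3.2]
grip_width: 0.0117
clock: 70.32
eef_pos: [0.5992, 0.0045, 0.0368]
tool_rot: [0.512, -0.487, 0.488, -0.512]
ft_force: [-2.9, -2.2, 3.9]
grip_width: 0.0118
t 70.33 p [0.5992 0.0045 0.0368] w 0.0118 F [-2.9 -2.2  3.9] yawz 2.8 j1 0.01 j6 1.53
shift [0.07, -0.01, 0.99] dist 25 mm
turn [-0.01, 0.02, 0.01]
```

```bash
python3 -m handwheel '[[0,0,0.3,0,0,0],[0,0,0.6,0,0,0],[0,0,0.85,0,0,0],[0,0,1.0,0,0,0],[0,0,1.04,0,0,0]]'; python3 -m handwheel '[[0,0,0.04,0,0,0],[0,0,0.08,0,0,0],[0,0,0.08,0,0,0],[0,0,0.08,0,0,0],[0,0,0.08,0,0,0]]'; python3 go.py; python3 -m handwheel '[[0,0,0,0,0,0],[0,0,0,0,0,0],[0,-1,0,0,0,0],[0,-3,0,0,0,0],[0,-5.5,0,0,0,0]]' 0; python3 -m handwheel '[[0.5,-1.5,-1,0,0,0],[1.5,-2,-3,0,0,0],[2.5,-2,-5,0,0,0],[4,-2,-6.5,0,0,0],[6,-2,-7.5,0,0,0]]'; python3 -m handwheel '[[0,0,0,0,0,0],[0,0,0,0,0,0],[0,0,0,0,0,0],[0,0,0,0,0,0],[0,0,0,0,0,0]]'; python3 go.py
python3 - <<'E'
from h import *; from workcell import bot
c=bot.camera("scene"); save(c,"v1s"); c=bot.camera("side"); save(c,"v1d",180,130,240,180,3)
E
```

```text
clock: 70.95
eef_pos: [0.624, 0.0057, 0.0368]
tool_rot: [0.512, -0.487, 0.488, -0.512]
ft_force: [-3.3, -4.6, 6.2]
grip_width: 0.0118
clock: 71.58
eef_pos: [0.6239, 0.0057, 0.0368]
tool_rot: [0.513, -0.488, 0.487, -0.511]
ft_force: [-5.3, -4.8, 8.8]
grip_width: 0.0119
t 71.58 p [0.6239 0.0057 0.0368] w 0.0119 F [-5.3 -4.8  8.8] yawz 2.8 j1 0.01 j6 1.53
clock: 72.2
eef_pos: [0.6246, 0.0076, 0.1732]
tool_rot: [0.513, -0.488, 0.486, -0.512]
ft_force: [0.8, 0.1, 0.4]
grip_width: 0.0426
clock: 72.82
eef_pos: [0.4447, -0.1522, 0.2241]
tool_rot: [-0.513, 0.487, -0.487, 0.513]
ft_force: [0.4, -0.5, -0.1]
grip_width: 0.0424
clock: 73.45
eef_pos: [0.4462, -0.1517, 0.2237]
tool_rot: [0.513, -0.487, 0.487, -0.513]
ft_force: [-0.6, -0.5, -0.1]
grip_width: 0.0426
t 73.45 p [ 0.4462 -0.1517  0.2237] w 0.0426 F [-0.6 -0.5 -0.1] yawz 3.0 j1 -0.33 j6 1.19
```

View pics/v1s.png

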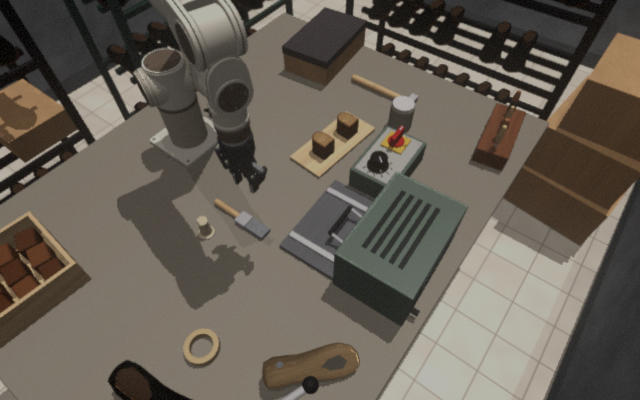

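View pics/v1d.png

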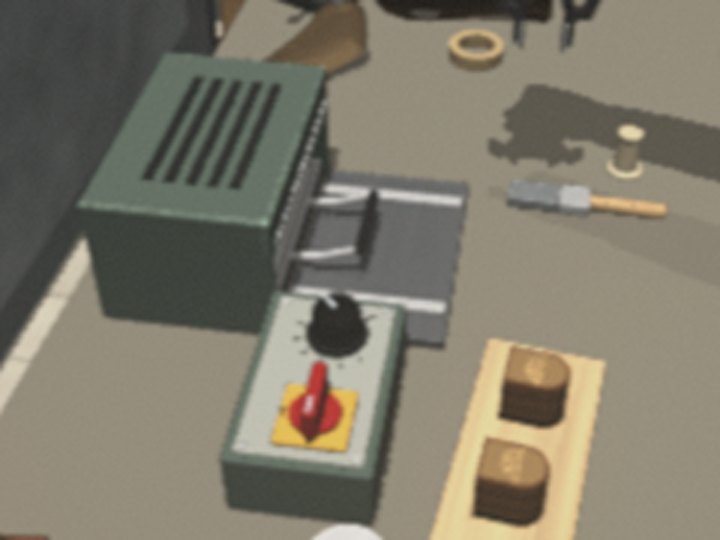

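Both heels stand on the board, the tray is home, the isolator is off and the bystanders are in place. I'm handing in.

```bash
python3 -c "
from workcell import bot
print(bot.job_done()); print(bot.get_obs()['clock'])"
```

```text
the job is handed in; nothing more can be done
None
the job is handed in; nothing more can be done
```

The job is handed in at about 74 s of the 210 s allowed; no verdict was reported.

- **What I did:** Only two heels were visible, and I stood both in the pulled-out tray. I slid the tray home, turned the dial from zero to six clicks, and held the isolator on for about 5 s before turning it off. I then pulled the tray out, stood both heels on the cooling board, and pushed the empty tray home.
- **Last checks, final pictures:** Both heels stand cement side up on the board near its middle line, 60 mm either side of its centre. The isolator bar lies across the machine (off). The tin, brush, thread and tape look unmoved by eye, and the gripper is clear of everything.
- **Last checks, tray and dial:** The tray handle stopped at x = 0.624 m, which is 0.185 m from fully out, with the force rising against the stop. A wrist-camera close-up before the isolator went on showed the dial line on the sixth click.
- **Disagreements and gaps:** The scene and side cameras differed by up to about 15 mm on some points, so I used the wrist camera for the final positions. I could not see into the hood while the lamps were on. The heels were where I had placed them when the tray came out again.

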